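Change over the packs in a battery charging dock

TASK

Charging has finished: switch the dock off, then lift the keeper plate off the dock's two studs, put every charged pack flat in the open grey tray, and slide every flat (empty) pack, terminal end first, under the yellow contact bar until it is fully home in a bay of its own (any bay). Then lower the keeper level over both studs until it rests on the base plate, and only then throw the switch fully over again to start the next charge. Leave the other things on the bench where they are.

Things in the scene. Friction and masses are not known exactly. Their poses are not given: they have to be found in the camera images.
- dock: Charging dock, fixed; x points the way packs are slid in (roughly away from the robot), z up, origin at bench height. Dark steel base plate 220 x 300 mm (dock x -95 to 125, y -150 to 150), top 10 mm above the bench. Three bays side by side. Grey charger case at dock x 60 to 125, rising 60 mm above the plate: its front is the end stop that a pack touches when home
- bar (a point): Middle of the underside of the fixed yellow contact bar that bridges all bays (dock x 20 to 45, 250 mm long, 20 mm thick), 26 mm above the base plate. Beneath it 28 mm wide dividers with round noses (from dock x 11) leave each bay 44 mm wide. Terminals of a pack that is home show in the 15 mm gap between bar and case
- stud1 (a point): Tip of the steel stud at dock x -58, y -125: 10 mm diameter, 36 mm tall above the base plate, the last 6 mm tapered
- stud2 (a point): Tip of the same stud at dock y 125
- bay1 (a point): where the centre of a pack lies when home in bay 1 (dock x 12, y -72, 21 mm above the bench)
- bay2 (a point): the same for bay 2 (dock y 0)
- bay3 (a point): the same for bay 3 (dock y 72)
- seat (a point): where the centre of the keeper plate's aluminium bar lies when it rests on the base plate over both studs (dock x -58, y 0, 16 mm above the bench); its axes are the dock's
- keeper_mid (a point): Keeper plate (loose, 0.32 kg), on the studs at the start: aluminium bar 36 (x) x 280 (y) x 12 (z) mm, 13 mm holes at y -125 and 125, in the middle an upright red grip 30 (x) x 20 (y) mm, top 54 mm above the bar's underside; pinch its 20 mm width. Point: centre of the bar, 6 mm above its underside. Either way round fits. Seated, it stands 4 mm behind the packs
- tray: Grey open plastic tray, fixed, 170 (x) x 250 (y) x 28 mm high, walls 4 mm, floor 4 mm; origin at the middle of its underside
- switch (a joint): Red-balled toggle switch on top of the charger case at dock x 92, y 95 (the robot's left), swinging in the dock's y-z plane about an axle 22 mm above the case. 0 = off, leaning to dock +y (left); 1.0 rad = on, leaning to dock -y (right); on at the start. A light push on the ball swings it and it stays where it is left
- switch_tip (a point): centre of the switch's red ball (26 mm across) at the end of its 50 mm stick
- charged1_mid (a point): Charged battery pack 1 (loose, 0.2 kg; may be absent): black slab with an orange band, 96 (x) x 40 (y) x 22 (z) mm, four green charge lights on top at its -x end, brass terminals at its +x end; at the start home in bay 1. This point is its centre
- charged2_mid (a point): Charged battery pack 2 (loose, 0.2 kg; may be absent): black slab with an orange band, 96 (x) x 40 (y) x 22 (z) mm, four green charge lights on top at its -x end, brass terminals at its +x end; at the start home in bay 2. This point is its centre
- charged3_mid (a point): Charged battery pack 3 (loose, 0.2 kg; may be absent): black slab with an orange band, 96 (x) x 40 (y) x 22 (z) mm, four green charge lights on top at its -x end, brass terminals at its +x end; at the start home in bay 3. This point is its centre
- flat1_mid (a point): Flat (empty) battery pack 1 (loose, 0.2 kg; may be absent): the same slab, 96 x 40 x 22 mm, brass terminals at its +x end, but only one red charge light, the other three dark; at the start lying on the bench to the robot's right. This point is its centre
- flat2_mid (a point): Flat (empty) battery pack 2 (loose, 0.2 kg; may be absent): the same slab, 96 x 40 x 22 mm, brass terminals at its +x end, but only one red charge light, the other three dark; at the start lying on the bench to the robot's right. This point is its centre
- flat3_mid (a point): Flat (empty) battery pack 3 (loose, 0.2 kg; may be absent): the same slab, 96 x 40 x 22 mm, brass terminals at its +x end, but only one red charge light, the other three dark; at the start lying on the bench to the robot's right. This point is its centre
- hydrometer: Battery hydrometer, bystander, 270 mm long, black bulb, clear tube; origin under its middle; to be left alone
- grease: Jar of terminal grease, bystander, 48 mm wide, 55 mm tall; to be left alone
- water: Water bottle, bystander, 72 mm wide, 200 mm tall; to be left alone
- driver: Screwdriver, bystander, lying; to be left alone
- tape: Roll of paper tape, bystander, 90 mm wide, 24 mm tall; to be left alone
There are look-alikes about, which are no part of the job. What is shaped like the part that bears flat1_mid but turquoise is not meant.

How it is judged:
By the outcome, as a careful person would: the job done as asked, in the order asked, and still so for the second after the job is handed in, with the robot touching nothing.
Of charged1, charged2, charged3 only 2 to 3 are there at a start; the rules pass over those that are not, and their reading is None.
Of flat1, flat2, flat3 only 2 to 3 are there at a start; the rules pass over those that are not, and their reading is None.
At some moment in a run one of charged1, charged2, charged3, flat1, flat2, flat3 may be knocked a few centimetres aside while the robot is not near it.
Once in a run the grip may slacken for a moment while it holds something.
It also fails if it takes over 210 s, if anything falls off the work surface, if the arm or the gripper's body presses on something with over 40 N, if the wrist force passes 120 N, or if a joint passes its speed limit or range.

ROBOT

A 7-joint arm with a two-finger parallel gripper is mounted at the origin on the work surface. World frame = base frame: x ahead of the robot, y to its left, z up, the work surface at z = 0. Lengths are in m, angles in degrees, forces in N, time in s.
With the tool pointing down it reaches from about 0.4 to 0.75 m from the base axis. Payload 19.5 kg.
Tool frame: the origin (TCP) lies on the centre line of the jaws, within the pads' length; the fingertips stand 14 mm ahead of it and the grasp point (between the pads) lies 5 mm behind it; z points along the fingers, y is the line along which they close (so a half turn about z gives the same grasp; the last joint's range is limited). The gripper opens to 85 mm and grips with 20 to 120 N. Pads are 22 mm wide; open, the fingers measure 114 mm over their backs; the gripper's body (76 mm by 85 mm) begins 54 mm behind the grasp point. The pads swing forward as they close: fully open they stand 13 mm farther back than shut.
Start: joints at [71.408, 40.479, -1.581, 85.061, 1.261, 54.483, -4.326], TCP at [0.16, -0.552, 0.245] pointing down, gripper open.
Joint ranges: [-155.06, 155.06], [-18.47, 123.98], [-90, 86.84], [0, 140.48], [-83.41, 263.41], [0, 116], [-161.91, 161.91]. Speed limits (degrees/s): [108.29, 108.29, 147.25, 147.25, 172.46, 172.46, 172.46].

INTERFACE

Orientations are given as [roll, pitch, yaw] about the fixed x, y, z axes, in that order (R = Rz(yaw) Ry(pitch) Rx(roll)).
In Python, from workcell import state, snapshot, ctrl gives the robot as it stands.
- The arm moves only by the tool carry_out, never from a script. Its argument "motion" is a list of rows, each a list of 3 entries, a list of its own where there are three numbers: the shift along the tool's x, y, z in cm, then the turn about the tool's z in rad, then the opening, from -1 (shut) to 1 (fully open). A call has 1 to 5 rows; each row shifts and turns the commanded pose from where the row before left it, along the tool's axes as they then stand; what a row does not reach is not made up. A row lasts 1/8 s, in which the tool goes at most 62.5 mm and 10.7 degrees, less where a joint would pass 70% of its speed; a pose out of reach is approached as far as the arm can. A call is refused whole if a number of a shift passes 6.25 or a number of a turn 0.188, either way. A call with a gripper value outside its range is refused whole. The fingers move at their own pace and stop on an object; "grip_force" is the grip in N (left out, the last holds). Time passes only in rows, so rows that do not move let the fingers close. It gives the time, the measured TCP pose, the force, the opening and the grip force at its end, in the units of the state.
- state(): the state, without advancing time (a new reading comes with each control period).
- snapshot(name): name is "scene" or "top"; returns a dict with "pixels" (420x560x3 uint8, blue, green, red), "range_z" (420x560 float32, m along the optical axis (not along the pixel's ray), 0 where there is no reading), "fx", "fy", "cx", "cy" (pixels), "xyz" and "orientation" of the camera in the world. Camera axes: x right, y down, z forward; pixel columns grow to the right and rows downward; lengths in m; the calibration is good to about 2 mm. A picture is of the moment at which its call begins.
- ctrl.hand_in(): hands the job in; it is judged then, once.
The state is a dict: "time": time; "joints": joint angles; "joint_vel": joint speeds; "tau": joint torques, N m; "tcp_pos": TCP position; "orientation": TCP orientation; "contact_force": force on the tool from outside, world axes, zero at the start; "wrist_torque": the same for the moment, N m; "width": finger opening in m; "grip_force": force on a finger pad.
Only numpy, scipy, OpenCV 4.12 (cv2) and the standard library are available. Lean on these libraries where they do the work, as an engineer would, in place of code of your own. Each camera call takes 0.05 s, during which the arm holds its last target. There are 200 camera calls.

## Working session

There is one attempt and no reset: what is moved stays moved. The work goes in short steps, Python scripts to look and compute and a tool call to move; the robot and the scene stay as the last step left them, time stands still between calls to the robot, and variables do not carry over. Pictures are saved under pics/ and viewed, at most 14 in all, crops included, and the job is handed in when it is done.

Besides the shell and the picture viewer there is one more tool, called after "Emit:" as name(argument=value, ...) on one line, values as JSON. carry_out: Moves the arm, as the interface text tells. Its arguments: {"type":"object","properties":{"motion":{"type":"array"},"grip_force":{"type":"number"}},"required":["motion"]}

```bash
mkdir -p pics; ls
cat > h.py <<'E'
import numpy as np, cv2
from scipy.spatial.transform import Rotation as R
from workcell import state, snapshot, ctrl
def snap(n,f=None):
    s=snapshot(n)
    if f: cv2.imwrite('pics/'+f,s['pixels'])
    return s
def pt(s,u,v,z=None):
    """world point of pixel: by depth, or by plane height z"""
    Rm=R.from_euler('xyz',s['orientation'],degrees=True).as_matrix(); o=np.array(s['xyz'])
    r=Rm@np.array([(u-s['cx'])/s['fx'],(v-s['cy'])/s['fy'],1])
    d=s['range_z'][int(round(v)),int(round(u))] if z is None else (z-o[2])/r[2]
    return o+r*d
E
python3 - <<'E'
from h import *
for n in('scene','top'):
    s=snap(n,n+'0.png'); print(n,s['xyz'],s['orientation'],s['fx'])
    np.savez(n+'0.npz',**s)
print(state())
E
```

```text
pics
scene [ 1.73279587 -0.39100815  1.28986812] [-133.6142495     0.89056098   71.25718929] 505.1766165982261
top [ 0.35462955 -0.03085673  1.13280447] [-169.75700387    1.67120718  -91.59585614] 399.76195547590186
{'time': 0.1, 'joints': array([71.4081904 , 40.50872316, -1.5836982 , 85.08010384,  1.25955035,
       54.48294407, -4.32499722]), 'joint_vel': array([-0.00048931, -0.00505096, -0.02915471, -0.07615192,  0.06838285,
       -0.00491482,  0.05630467]), 'tau': array([ 1.49264113e-03, -8.84286332e+01,  1.23589531e+00, -2.36450779e+01,
        1.68686343e-02,  5.20511647e-03, -7.34481182e-05]), 'tcp_pos': array([ 0.16040098, -0.55195167,  0.24489704]), 'orientation': array([-1.79945485e+02, -4.74878500e-05,  1.62038218e+01]), 'contact_force': array([-1.33131342, -0.14628915, -0.21834744]), 'wrist_torque': array([ 0.05341764, -0.00839304,  0.02382269]), 'grip_force': 0.0, 'width': 0.08564428734657821}
```

View pics/scene0.png

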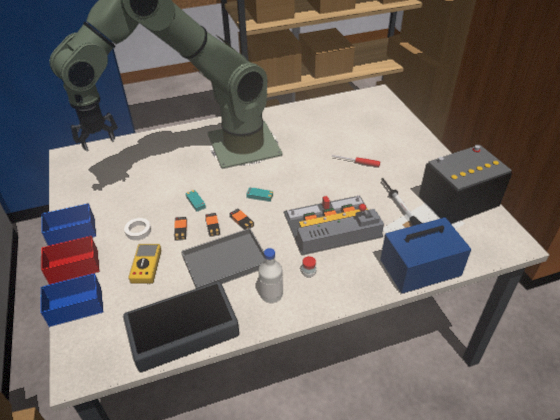

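View pics/top0.png

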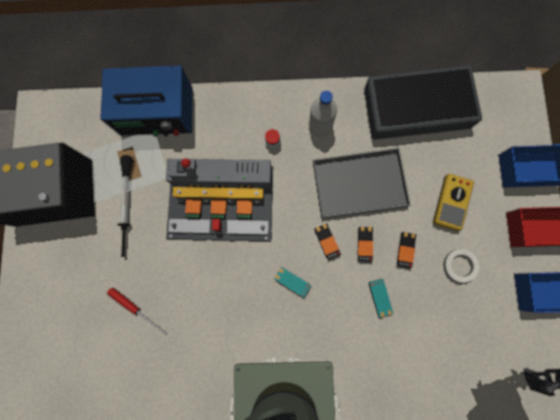

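The top view shows the dock at about (219,200) with three charged packs at (193,209), (218,209) and (244,209). The flats are at (328,241), (366,244) and (407,250), the tray is at (361,184), and the turquoise decoys are at (293,282) and (381,298).

Run:
```python
import cv2
i=cv2.imread('pics/top0.png')
a=cv2.resize(i[145:250,155:285],None,fx=6,fy=5.7,interpolation=cv2.INTER_CUBIC) 
cv2.imwrite('pics/a.png',cv2.resize(i[150:250,155:285],None,fx=6,fy=6,interpolation=cv2.INTER_CUBIC))
cv2.imwrite('pics/b.png',cv2.resize(i[145:275,305:425],None,fx=4.5,fy=4.5,interpolation=cv2.INTER_CUBIC))
```

```text
(no output)
```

View pics/a.png

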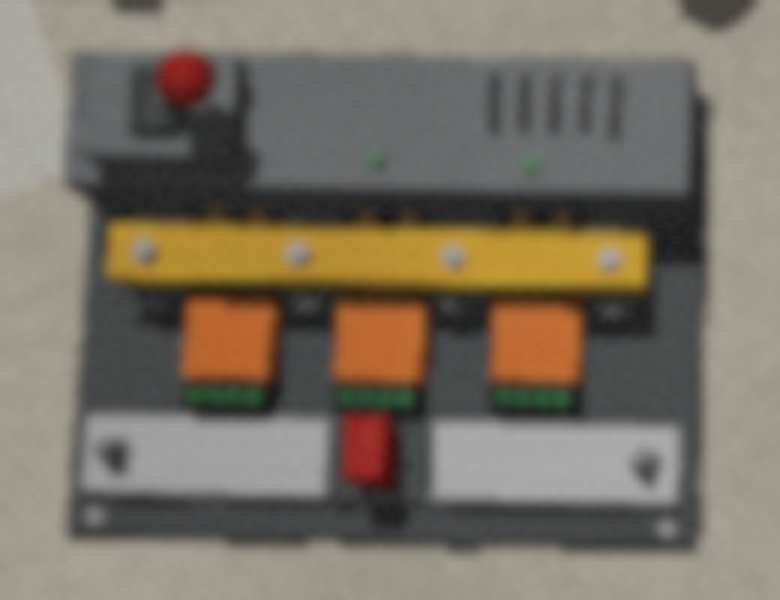

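View pics/b.png

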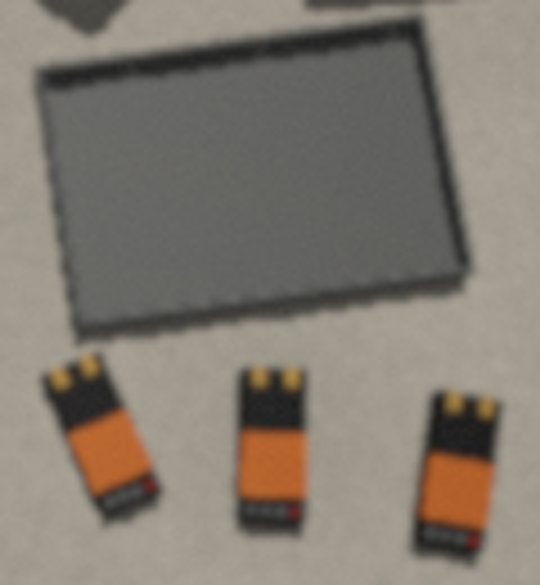

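```bash
cat >> h.py <<'E'
def cloud(s):
    v,u=np.mgrid[:420,:560]
    Rm=R.from_euler('xyz',s['orientation'],degrees=True).as_matrix()
    c=np.stack([(u-s['cx'])/s['fx'],(v-s['cy'])/s['fy'],np.ones_like(u)],-1)*s['range_z'][...,None]
    return c@Rm.T+np.array(s['xyz'])
def boxes(s,roi,z0,z1,amin=25,shrink=0):
    """min-area rectangles of blobs with height z0..z1 in pixel roi u0,v0,u1,v1; yaw of long axis"""
    P=cloud(s); m=((P[...,2]>z0)&(P[...,2]<z1)).astype(np.uint8); k=np.zeros_like(m); u0,v0,u1,v1=roi; k[v0:v1,u0:u1]=m[v0:v1,u0:u1]
    n,l,st,_=cv2.connectedComponentsWithStats(k,connectivity=4); out=[]
    for i in range(1,n):
        if st[i,4]<amin: continue
        q=P[l==i]; (c,(w,h),a)=cv2.minAreaRect((q[:,:2]*1000).astype(np.float32))
        if w<h: a+=90
        out.append((np.round(c,1),round(max(w,h),1),round(min(w,h),1),round((a+90)%180-90,1),round(float(np.median(q[:,2]))*1000,1),int(st[i,4])))
    return out
def flats(s):
    """packs by the orange band: centroid, yaw of terminal end"""
    pass
E
python3 - <<'E'
from h import *
from scipy.optimize import least_squares
s=dict(np.load('top0.npz'))
print('flats',*boxes(s,(305,215,425,275),.012,.03),sep='\n')
print('tray',*boxes(s,(305,140,415,222),.018,.035),sep='\n')
g=lambda u,v:(155+(u+.5)/6-.5,150+(v+.5)/6-.5)
F=[((-95,150,10),(70,537)),((-95,-150,10),(697,547)),((20,125,56),(106,275)),((45,125,56),(109,219)),((20,-125,56),(650,290)),((45,-125,56),(652,234)),((125,150,70),(75,55)),((125,-150,70),(692,62)),((60,-150,70),(690,193)),((60,150,70),(65,183))]
W=np.array([pt(s,*g(*c),z=p[2]/1000)[:2]*1000 for p,c in F]); D=np.array([p[:2] for p,_ in F],float)
def f(x):
    c,n=np.cos(x[2]),np.sin(x[2]); return (D@np.array([[c,n],[-n,c]])+x[:2]-W)
r=least_squares(lambda x:f(x).ravel(),[500,150,0]); print('dock',r.x[:2],np.degrees(r.x[2])); print(f(r.x).round(1))
for n,c,z in[('screwL',(144,253),.057),('screwR',(609,260),.057),('gripTopish',(366,440),.064),('ball',(185,77),.122)]:
    p=pt(s,*g(*c),z=z)*1000; q=np.array(p[:2]-r.x[:2]); a=-r.x[2]; print(n,p.round(1),'dock',[q[0]*np.cos(a)-q[1]*np.sin(a),q[0]*np.sin(a)+q[1]*np.cos(a)], 'depth',pt(s,*g(*c)).round(3))
for c in[(45,375),(100,355),(158,493),(105,520)],[(240,368),(305,370),(300,530),(238,527)],[(433,393),(500,405),(480,558),(412,550)]:
    q=np.array([pt(s,305+(u+.5)/4.5-.5,145+(v+.5)/4.5-.5,z=.022)[:2]*1000 for u,v in c]); d=(q[0]+q[1]-q[2]-q[3])/2; print('flat',q.mean(0).round(1),np.degrees(np.arctan2(d[1],d[0])).round(1),np.hypot(*d).round(1))
E
```

```text
flats
(array([ 451.6, -131.3]), 95.7, 40.2, 21.7, 22.5, 510)
(array([ 441.5, -235.5]), 96.3, 40.9, -3.9, 22.3, 535)
(array([ 422. , -347.8]), 96.3, 41.2, -12.2, 22.1, 547)
tray
(array([ 615.4, -233.1]), 250.6, 171.1, -84.0, 27.0, 572)
dock [559.03015448 168.24371687] -3.009965807336276
[[ 1.3  1.8]
 [-0.7 -1.4]
 [-1.2 -0.8]
 [-2.7 -1.3]
 [ 1.2  1. ]
 [-0.   1.2]
 [ 3.2  6.2]
 [ 1.3 -7. ]
 [-1.7 -5.9]
 [-0.7  6.4]]
screwL [596.3 275.1  57. ] dock [np.float64(31.622341719822344), np.float64(108.63362499651191)] depth [0.597 0.276 0.055]
screwR [585.7  59.8  57. ] dock [np.float64(32.30340022402522), np.float64(-106.84831731652521)] depth [0.585 0.06  0.059]
gripTopish [504.9 170.6  64. ] dock [np.float64(-54.19449902931746), np.float64(-0.5104074450600748)] depth [0.505 0.171 0.062]
ball [660.3 239.8 122. ] dock [np.float64(97.41364499676011), np.float64(76.77748204750542)] depth [0.652 0.232 0.15 ]
flat [ 449.5 -132.2] 19.9 93.7
flat [ 438.4 -235. ] -5.0 97.8
flat [ 418.2 -346.3] -12.2 95.7
```

Run:
```python
from h import *
s=dict(np.load('top0.npz'))
print('bar',*boxes(s,(155,180,285,205),.050,.062),sep='\n')
print('packs+keeper',*boxes(s,(160,190,285,245),.017,.038),sep='\n')
print('grip',*boxes(s,(160,215,285,245),.05,.075,10),sep='\n')
print('case',*boxes(s,(155,150,285,195),.065,.076,10),sep='\n')
print('ball',*boxes(s,(155,150,285,195),.12,.16,6),sep='\n')
t=dict(np.load('scene0.npz')); m=boxes(t,(270,185,400,260),.05,.062)
print('scene bar',*m,sep='\n')
print('scene flats',*boxes(t,(160,200,265,245),.012,.03),sep='\n')
print('scene keeper',*boxes(t,(280,190,390,250),.017,.027),sep='\n')
```

```text
bar
(array([620.7, 173.6]), 84.2, 2.0, 86.7, 56.3, 31)
(array([592.9, 168.8]), 250.3, 26.1, 86.9, 56.3, 823)
packs+keeper
(array([533.5, 172. ]), 281.2, 97.6, 86.9, 25.6, 2231)
grip
(array([502.2, 172.8]), 28.0, 20.2, -2.6, 63.7, 88)
case
(array([652.8, 165.6]), 289.3, 66.5, 86.9, 70.5, 1855)
ball
(array([654.8, 234.6]), 21.4, 21.4, -0.6, 144.9, 77)
scene bar
(array([601.2, 163.9]), 154.9, 41.0, 86.5, 53.9, 206)
(array([592.3,  61.6]), 50.2, 28.7, 85.2, 54.1, 69)
(array([691.3, 260. ]), 79.1, 10.7, 85.4, 56.7, 47)
(array([687. , 176.9]), 53.9, 7.2, 87.6, 57.0, 30)
(array([681. ,  80.9]), 133.2, 12.2, 88.6, 56.1, 91)
scene flats
(array([ 318. , -269.4]), 65.6, 42.6, 13.0, 19.1, 99)
(array([ 512.4, -172.7]), 208.3, 135.6, -44.0, 19.2, 394)
(array([ 443.9, -241.9]), 105.1, 40.1, -4.5, 19.5, 226)
(array([ 424. , -353.6]), 103.2, 39.8, -10.9, 19.6, 236)
scene keeper
(array([511.6, 229.6]), 121.2, 44.4, -88.5, 20.2, 147)
(array([507. ,  95.1]), 136.2, 51.7, 85.6, 20.9, 178)
(array([690.7, 273.1]), 52.3, 11.0, -87.6, 23.0, 26)
(array([685.2, 160.6]), 168.2, 10.9, 86.4, 21.5, 100)
```

```bash
cat >> h.py <<'E'
def D(x,y): c,n=np.cos(np.radians(-3.1)),np.sin(np.radians(-3.1)); return np.array([560.4+c*x-n*y,170.6+n*x+c*y])
def T(x,y): c,n=np.cos(np.radians(6)),np.sin(np.radians(6)); return np.array([615.4+c*x-n*y,-233.1+n*x+c*y])
def plan(*wps):
    """wps (x,y,z mm,yaw): per leg: turn about tool z rad, then shift cm in the turned tool frame"""
    s=state(); p=np.array(s['tcp_pos'])*1000; y=s['orientation'][2]
    print('t',round(s['time'],2),'pose',p.round(1),np.round(s['orientation'],1),'w',round(s['width']*1000,1))
    for x in wps:
        x=np.array(x,float); w=(x[3]-y+180)%360-180
        c,n=np.cos(np.radians(x[3])),np.sin(np.radians(x[3])); d=x[:3]-p
        print('turn',round(-np.radians(w),3),'shift',np.round([(c*d[0]+n*d[1])/10,(n*d[0]-c*d[1])/10,-d[2]/10],2)); p=x[:3]; y=x[3]
E
python3 - <<'E'
from h import *
plan((*D(92,25),245,-3.1),(*D(92,25),142,-3.1),(*D(92,93),142,-3.1))
s=dict(np.load('top0.npz'));print('bottle',boxes(s,(300,85,345,140),.1,.25),boxes(s,(300,85,345,140),.03,.25))
E
```

```text
t 0.1 pose [ 160.4 -552.   244.9] [-179.9   -0.    16.2] w 85.6
turn 0.337 shift [ 4.523e+01 -7.681e+01 -1.000e-02]
turn -0.0 shift [ 0.  -0.  10.3]
turn -0.0 shift [ 0.  -6.8 -0. ]
bottle [(array([ 791.5, -127.4]), 71.1, 61.2, 71.7, 141.6, 681)] [(array([ 791.1, -127.6]), 71.8, 61.7, 71.7, 133.3, 916)]
```

Emit:
carry_out(motion=[[[0, 0, 0], 0.168, -1], [[0, 0, 0], 0.168, -1]])

```text
time: 0.35
tcp_pos: [0.1604, -0.552, 0.245]
orientation: [-180.0, 0.0, -3.4]
contact_force: [0.0, 0.1, -1.0]
width: 0.0516
grip_force: 0.0
```

Emit:
carry_out(motion=[[[3.2, -5.2, 0], 0, -1], [[3.2, -5.2, 0], 0, -1], [[3.2, -5.2, 0], 0, -1], [[3.2, -5.2, 0], 0, -1], [[3.2, -5.2, 0], 0, -1]])

```text
time: 0.98
tcp_pos: [0.3349, -0.2993, 0.2453]
orientation: [-180.0, -0.0, -3.1]
contact_force: [1.2, -0.6, -0.3]
width: -0.0001
grip_force: 0.0
```

Emit:
carry_out(motion=[[[3.2, -5.2, 0], 0, -1], [[3.2, -5.2, 0], 0, -1], [[3.2, -5.2, 0], 0, -1], [[3.2, -5.2, 0], 0, -1], [[3.2, -5.2, 0], 0, -1]])

```text
time: 1.6
tcp_pos: [0.5085, -0.048, 0.2452]
orientation: [180.0, 0.0, -3.0]
contact_force: [1.2, -0.8, -0.2]
width: -0.0
grip_force: 0.0
```

Emit:
carry_out(motion=[[[3.2, -5.2, 0], 0, -1], [[3.2, -5.2, 0], 0, -1], [[3.2, -5.2, 0], 0, -1], [[3.2, -5.2, 0], 0, -1], [[0, 0, 0], 0, -1]])

```text
time: 2.22
tcp_pos: [0.6472, 0.1552, 0.2437]
orientation: [-179.9, 0.1, -2.8]
contact_force: [-0.9, -0.2, 0.1]
width: 0.0002
grip_force: 0.0
```

Run:
```python
from h import *
plan((*D(92,25),245,-3.1),(*D(92,25),142,-3.1),(*D(92,93),142,-3.1))
```

```text
t 2.23 pose [647.2 155.2 243.7] [-1.799e+02  1.000e-01 -2.800e+00] w 0.2
turn 0.006 shift [ 0.45 -3.56 -0.13]
turn -0.0 shift [ 0.  -0.  10.3]
turn -0.0 shift [ 0.  -6.8 -0. ]
```

Emit:
carry_out(motion=[[[0.4, -3.5, 0], 0, -1], [[0, 0, 5], 0, -1], [[0, 0, 5.2], 0, -1], [[0, 0, 0], 0, -1]])

```text
time: 2.72
tcp_pos: [0.6507, 0.1849, 0.1405]
orientation: [179.9, 0.3, -3.1]
contact_force: [-0.7, -0.1, 1.8]
width: -0.0002
grip_force: 0.0
```

Emit:
carry_out(motion=[[[0, -2, 0], 0, -1], [[0, -2, 0], 0, -1], [[0, -2, 0], 0, -1], [[0, -1, 0], 0, -1], [[0, 0, 0], 0, -1]])

```text
time: 3.35
tcp_pos: [0.6565, 0.2569, 0.1448]
orientation: [-180.0, -0.1, -3.0]
contact_force: [-0.4, -0.1, -0.2]
width: 0.0001
grip_force: 0.0
```

Run:
```python
from h import *
plan((*D(92,93),142,-3.1))
t=snap('scene'); 
P=cloud(t); b=t['pixels'].astype(int); m=(b[...,2]>110)&(b[...,1]<70)&(b[...,0]<70)&(P[...,2]>.11)&(P[...,2]<.16)&(P[...,0]>.6)&(P[...,1]>.1); print(P[m].mean(0),m.sum(), D(92,119))
```

```text
t 3.35 pose [656.5 256.9 144.8] [-1.8e+02 -1.0e-01 -3.0e+00] w 0.1
turn 0.002 shift [ 0.07 -0.17  0.28]
[0.66639185 0.27656629 0.14081599] 28 [658.70075242 284.45061297]
```

Emit:
carry_out(motion=[[[0, -0.3, 0.2], 0, -1], [[0, -0.3, 0], 0, -1], [[0, 0, 0], 0, -1]])

```text
time: 3.78
tcp_pos: [0.6572, 0.2577, 0.1423]
orientation: [179.7, -0.1, -3.2]
contact_force: [-3.6, -22.0, 11.9]
width: 0.0001
grip_force: 12.4
```

Run:
```python
from h import *
plan((*D(92,93),142,-3.1))
t=snap('scene','s1.png') 
cv2.imwrite('pics/s1c.png',cv2.resize(t['pixels'][150:270,260:420],None,fx=5,fy=5,interpolation=cv2.INTER_CUBIC))
P=cloud(t); b=t['pixels'].astype(int); m=(b[...,2]>110)&(b[...,1]<70)&(b[...,0]<70)&(P[...,2]>.11)&(P[...,2]<.16)&(P[...,0]>.6)&(P[...,1]>.1); print(P[m].mean(0),m.sum(), D(92,119))
```

```text
t 3.77 pose [657.2 257.7 142.3] [ 1.797e+02 -1.000e-01 -3.200e+00] w 0.1
turn -0.002 shift [ 0.   -0.07  0.03]
[0.66673488 0.27719317 0.1409003 ] 25 [658.70075242 284.45061297]
```

View pics/s1c.png

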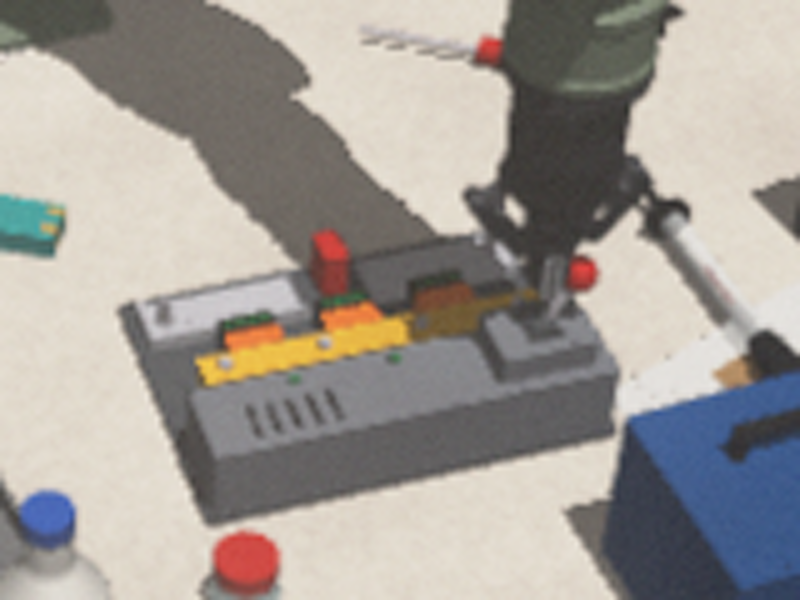

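The ball is hard against its off stop: the finger met 22 N and the ball is at (582,272) in the crop. Next is the keeper.

Emit:
carry_out(motion=[[[0, 1.5, 0], 0, -1], [[0, 1, -4], 0, -1], [[0, 0, -2], 0, 0.4], [[-5, 2, 0], 0, 0.4], [[-5, 2, 0], 0, 0.4]])

```text
time: 4.45
tcp_pos: [0.5609, 0.2049, 0.2013]
orientation: [-179.9, -0.0, -3.1]
contact_force: [1.0, 1.2, -0.5]
width: 0.0543
grip_force: 0.0
```

Emit:
carry_out(motion=[[[-5, 1.4, 0], 0, 0.4], [[0, 0, 0], 0, 0.4]])

```text
time: 4.7
tcp_pos: [0.5084, 0.1934, 0.2019]
orientation: [-180.0, 0.2, -3.1]
contact_force: [1.2, -0.2, 0.7]
width: 0.0599
grip_force: 0.0
```

Run:
```python
from h import *
plan((502.5,173.4,100,-3.1),(502.5,173.4,48,-3.1))
```

```text
t 4.7 pose [508.4 193.4 201.9] [-180.     0.2   -3.1] w 59.9
turn 0.001 shift [-0.48  2.03 10.19]
turn -0.0 shift [ 0.  -0.   5.2]
```

Emit:
carry_out(motion=[[[-0.4, 2, 0], 0, 0.4], [[0, 0, 5], 0, 0.4], [[0, 0, 5], 0, 0.4], [[0, 0, 0], 0, 0.4]])

```text
time: 5.2
tcp_pos: [0.5058, 0.1739, 0.0994]
orientation: [179.9, 0.2, -3.1]
contact_force: [-0.6, 0.5, 0.8]
width: 0.0597
grip_force: 0.0
```

Run:
```python
from h import *
plan((502.5,173.4,47,-3.1))
```

```text
t 5.2 pose [505.8 173.9  99.4] [179.9   0.2  -3.1] w 59.7
turn 0.0 shift [-0.33  0.07  5.24]
```

Emit:
carry_out(motion=[[[-0.3, 0.05, 2.5], 0, 0.4], [[0, 0, 2.7], 0, 0.4], [[0, 0, 0], 0, 0.4], [[0, 0, 0], 0, -1], [[0, 0, 0], 0, -1]], grip_force=70)

```text
time: 5.82
tcp_pos: [0.5042, 0.174, 0.0507]
orientation: [-179.9, -0.1, -3.1]
contact_force: [1.0, -4.6, 3.5]
width: 0.0244
grip_force: 2.8
```

Emit:
carry_out(motion=[[[0, 0, 0], 0, -1], [[0, 0, 0], 0, -1], [[0, 0, 0], 0, -1]])

```text
time: 6.2
tcp_pos: [0.5041, 0.1727, 0.0509]
orientation: [180.0, -0.1, -3.1]
contact_force: [-2.6, -9.1, 21.0]
width: 0.019
grip_force: 70.3
```

Emit:
carry_out(motion=[[[0, 0, -0.5], 0, -1], [[0, 0, -1.5], 0, -1], [[0, 0, -2], 0, -1], [[0, 0, -2.5], 0, -1], [[0, 0, 0], 0, -1]])

```text
time: 6.82
tcp_pos: [0.5042, 0.1742, 0.116]
orientation: [-179.9, -0.1, -3.1]
contact_force: [1.0, -0.4, -3.5]
width: 0.0189
grip_force: 69.6
```

Run:
```python
from h import *
plan((412,165,112,-3.1),(412,165,47,-3.1))
s=snap('top','t1.png'); print(boxes(s,(155,180,300,290),.068,.095,30))
print('decoy',boxes(s,(270,260,320,305),.01,.03,30))
```

```text
t 6.83 pose [504.2 174.2 116. ] [-1.799e+02 -1.000e-01 -3.100e+00] w 18.9
turn 0.001 shift [-9.15  1.41  0.4 ]
turn -0.0 shift [ 0.  -0.   6.5]
[(array([620.6, 146.4]), 60.8, 4.0, 87.1, 70.0, 31), (array([616.9,  51.7]), 57.7, 5.9, 86.4, 70.2, 40), (array([498.6, 108.7]), 142.8, 35.4, 87.9, 87.3, 574)]
decoy [(array([344.1, -30.5]), 96.3, 40.1, 56.9, 22.5, 526)]
```

Emit:
carry_out(motion=[[[-3, 0, 0], 0, -1], [[-3, 0, 0], 0, -1], [[-3, 0, 0], 0, -1], [[0, 0, 2.5], 0, -1], [[0, 0, 2.5], 0, -1]])

```text
time: 7.5
tcp_pos: [0.4134, 0.1788, 0.0633]
orientation: [-180.0, 0.0, -3.0]
contact_force: [1.1, -0.7, -1.4]
width: 0.0188
grip_force: 74.0
```

Emit:
carry_out(motion=[[[0, 0, 1.5], 0, -1], [[0, 0, 0.6], 0, -1], [[0, 0, 0.3], 0, -1], [[0, 0, 0], 0, -1]])

```text
time: 8.0
tcp_pos: [0.4134, 0.1786, 0.0409]
orientation: [-180.0, 0.0, -3.1]
contact_force: [-3.3, -0.9, 7.4]
width: 0.0189
grip_force: 75.4
```

Run:
```python
from h import *
plan((412,165,41,-3.1))
s=snap('top'); print(boxes(s,(155,240,275,290),.006,.035,30)); print(state()['contact_force'])
```

```text
t 8.0 pose [413.4 178.6  40.9] [-180.     0.    -3.1] w 18.9
turn 0.0 shift [-0.07  1.36 -0.01]
[(array([408. , 107.3]), 131.5, 36.0, 87.5, 12.5, 472)]
[-4.34142705 -1.68973561  6.84341118]
```

Emit:
carry_out(motion=[[[0, 0, 0], 0, 0.3], [[0, 0, 0], 0, 0.3], [[0, 0, -4], 0, 0.3], [[0, 0, -5], 0, 0.3], [[6, -3, 0], 0, 0.3]])

```text
time: 8.68
tcp_pos: [0.4705, 0.2034, 0.1342]
orientation: [-179.9, -0.1, -3.1]
contact_force: [2.3, 1.1, -0.2]
width: 0.0552
grip_force: 0.0
```

Emit:
carry_out(motion=[[[6, -3, 0], 0, 0.3], [[0, 0, 0], 0, 0.3]])

```text
time: 8.93
tcp_pos: [0.5307, 0.2298, 0.1303]
orientation: [-179.9, -0.2, -3.0]
contact_force: [-2.0, -0.4, -0.5]
width: 0.0555
grip_force: 0.0
```

Run:
```python
from h import *
plan((*D(-20,72),60,-3.1),(*D(-20,72),26,-3.1))
s=snap('top'); print('keeper',boxes(s,(155,235,285,290),.006,.035,30)); 
print('packs',*boxes(s,(160,198,285,222),.024,.038),sep='\n')
print('flats',*boxes(s,(285,215,425,275),.012,.03),sep='\n')
```

```text
t 8.93 pose [530.7 229.8 130.3] [-179.9   -0.2   -3. ] w 55.5
turn 0.002 shift [ 1.29 -1.45  7.03]
turn -0.0 shift [ 0.  -0.   3.4]
keeper [(array([470.6, 168.4]), 283.8, 14.9, 88.2, 10.4, 489), (array([412.5, 181. ]), 279.4, 36.2, 87.0, 12.7, 1171), (array([360.5,  -4.8]), 40.3, 34.7, -31.5, 22.4, 135)]
packs
(array([552. , 182.8]), 63.8, 57.9, 88.5, 32.8, 322)
(array([550. , 110.5]), 71.0, 58.1, 86.0, 32.8, 332)
(array([570.2,  60. ]), 21.5, 10.1, 83.7, 35.2, 25)
(array([532.6, 243.8]), 39.5, 14.2, 87.0, 31.8, 70)
flats
(array([ 451.8, -131.2]), 96.0, 40.4, 21.7, 22.2, 510)
(array([ 441.6, -235.8]), 96.4, 40.3, -4.6, 22.4, 530)
(array([ 422. , -347.6]), 96.2, 40.8, -12.3, 22.3, 545)
(array([370.1, -25.1]), 24.6, 13.6, 88.4, 21.8, 34)
```

Emit:
carry_out(motion=[[[1.3, -1.45, 3], 0, 0.3], [[0, 0, 4], 0, 0.3], [[0, 0, 3.3], 0, 0.3], [[0, 0, 0], 0, 0.3]], grip_force=50)

```text
time: 9.48
tcp_pos: [0.5395, 0.2411, 0.0258]
orientation: [179.9, 0.2, -3.1]
contact_force: [-0.3, 0.3, 1.3]
width: 0.0554
grip_force: 0.0
```

Emit:
carry_out(motion=[[[0, 0, 0], 0, -1], [[0, 0, 0], 0, -1], [[0, 0, 0], 0, -1]])

```text
time: 9.85
tcp_pos: [0.5416, 0.2421, 0.0288]
orientation: [-179.9, -0.1, -3.1]
contact_force: [-2.2, -1.3, 10.8]
width: 0.0388
grip_force: 52.0
```

Run:
```python
from h import *
plan((*D(-20,72),26,-3.1))
```

```text
t 9.85 pose [541.6 242.1  28.8] [-1.799e+02 -1.000e-01 -3.100e+00] w 38.8
turn 0.0 shift [ 0.26 -0.16  0.28]
```

Emit:
carry_out(motion=[[[-0.5, 0, -0.1], 0, -1], [[-2, 0, 0], 0, -1], [[-3, 0, 0], 0, -1], [[-0.5, 0, -2], 0, -1], [[0, 0, -6], 0, -1]])

```text
time: 10.48
tcp_pos: [0.4798, 0.2449, 0.108]
orientation: [179.9, 0.2, -3.0]
contact_force: [0.1, -0.6, -1.5]
width: 0.0388
grip_force: 51.8
```

Run:
```python
from h import *
plan((*T(-34,-70),115,6),(*T(-34,-70),24,6))
```

```text
t 10.47 pose [479.8 244.9 108. ] [179.9   0.2  -3. ] w 38.8
turn -0.158 shift [ 5.09 55.96 -0.7 ]
turn -0.0 shift [0.  0.  9.1]
```

Emit:
carry_out(motion=[[[0, 0, 0], -0.158, -1], [[0.5, 5.5, 0], 0, -1], [[0.5, 5.5, 0], 0, -1], [[0.5, 5.5, 0], 0, -1], [[0.5, 5.5, 0], 0, -1]])

```text
time: 11.1
tcp_pos: [0.5242, 0.0269, 0.1087]
orientation: [-180.0, -0.0, 6.0]
contact_force: [1.5, -0.2, -1.7]
width: 0.0389
grip_force: 51.9
```

Emit:
carry_out(motion=[[[0.5, 5.5, 0], 0, -1], [[0.5, 5.5, 0], 0, -1], [[0.5, 5.5, 0], 0, -1], [[0.5, 5.5, 0], 0, -1], [[0.5, 5.5, 0], 0, -1]])

```text
time: 11.72
tcp_pos: [0.5777, -0.244, 0.1087]
orientation: [-180.0, -0.0, 6.0]
contact_force: [0.8, 1.8, -1.9]
width: 0.0389
grip_force: 52.0
```

Emit:
carry_out(motion=[[[0.5, 5.5, 0], 0, -1], [[0, 0, 0], 0, -1]])

```text
time: 11.98
tcp_pos: [0.5872, -0.301, 0.108]
orientation: [179.9, 0.0, 5.7]
contact_force: [-0.5, 0.8, -2.4]
width: 0.0388
grip_force: 52.0
```

Run:
```python
from h import *
plan((*T(-34,-70),115,6),(*T(-34,-70),23,6))
```

```text
t 11.97 pose [ 587.2 -301.   108. ] [179.9   0.    5.7] w 38.8
turn -0.005 shift [ 0.11  0.54 -0.7 ]
turn -0.0 shift [0.  0.  9.2]
```

Emit:
carry_out(motion=[[[0.1, 0.5, 3], 0, -1], [[0, 0, 3], 0, -1], [[0, 0, 1.6], 0, -1], [[0, 0, 0.8], 0, -1], [[0, 0, 0], 0, -1]])

```text
time: 12.6
tcp_pos: [0.5901, -0.3013, 0.0244]
orientation: [-180.0, -0.0, 6.0]
contact_force: [0.5, 0.2, -1.5]
width: 0.039
grip_force: 51.9
```

Emit:
carry_out(motion=[[[0, 0, 0], 0, 0.2], [[0, 0, 0], 0, 0.2], [[0, 0, -4], 0, 0.2], [[0, 0, -5], 0, 0.3], [[-0.6, -6, 0], 0, 0.3]])

```text
time: 13.22
tcp_pos: [0.5788, -0.2458, 0.1177]
orientation: [179.7, -0.3, 5.7]
contact_force: [2.6, 0.9, -1.4]
width: 0.0555
grip_force: 0.0
```

Run:
```python
from h import *
plan((*D(-20,0),115,-3.1),(*D(-20,0),28,-3.1))
s=snap('top'); print('tray',*boxes(s,(310,148,412,222),.018,.035),sep='\n');
```

```text
t 13.22 pose [ 578.8 -245.8  117.7] [179.7  -0.3   5.7] w 55.5
turn 0.154 shift [ -6.09 -41.48   0.27]
turn -0.0 shift [ 0.  -0.   8.7]
tray
(array([ 610.8, -187.8]), 170.8, 159.3, 6.1, 27.2, 246)
```

Emit:
carry_out(motion=[[[0, 0, 0], 0.154, 0.3], [[-0.8, -5.9, 0], 0, 0.3], [[-0.8, -5.9, 0], 0, 0.3], [[-0.8, -5.9, 0], 0, 0.3], [[-0.8, -5.9, 0], 0, 0.3]])

```text
time: 13.9
tcp_pos: [0.5573, -0.0032, 0.1147]
orientation: [-180.0, -0.1, -2.8]
contact_force: [0.7, 0.5, -0.2]
width: 0.0557
grip_force: 0.0
```

Emit:
carry_out(motion=[[[-0.9, -5.9, 0], 0, 0.3], [[-0.9, -5.9, 0], 0, 0.3], [[-0.9, -5.4, 0], 0, 0.3], [[0, 0, 3], 0, 0.3], [[0, 0, 0], 0, 0.3]])

```text
time: 14.52
tcp_pos: [0.5383, 0.168, 0.0834]
orientation: [180.0, 0.1, -2.8]
contact_force: [-0.0, 0.2, 0.8]
width: 0.0554
grip_force: 0.0
```

Run:
```python
from h import *
plan((*D(-20,0),28,-3.1))
s=snap('top'); print('tray',*boxes(s,(310,148,412,222),.018,.035),sep='\n');
```

```text
t 14.53 pose [538.3 168.   83.4] [ 1.8e+02  1.0e-01 -2.8e+00] w 55.4
turn 0.005 shift [ 0.19 -0.38  5.54]
tray
(array([ 615.5, -233.2]), 250.6, 171.3, -83.8, 26.9, 578)
(array([ 622.6, -294.7]), 96.4, 41.6, 6.5, 26.3, 491)
```

Emit:
carry_out(motion=[[[0.2, -0.4, 2.5], 0.005, 0.3], [[0, 0, 3], 0, 0.3], [[0, 0, 0], 0, 0.3], [[0, 0, 0], 0, -1], [[0, 0, 0], 0, -1]])

```text
time: 15.2
tcp_pos: [0.542, 0.1716, 0.0312]
orientation: [-180.0, -0.1, -3.2]
contact_force: [-1.5, -2.6, 6.8]
width: 0.0384
grip_force: 51.2
```

Emit:
carry_out(motion=[[[0, 0, 0], 0, -1], [[0, 0, 0], 0, -1]])

```text
time: 15.45
tcp_pos: [0.542, 0.1716, 0.0312]
orientation: [-180.0, -0.1, -3.2]
contact_force: [-1.8, -2.2, 6.2]
width: 0.0387
grip_force: 51.2
```

Emit:
carry_out(motion=[[[-0.5, 0, -0.1], 0, -1], [[-2, 0, 0], 0, -1], [[-3, 0, 0], 0, -1], [[-0.5, 0, -2], 0, -1], [[0, 0, -6], 0, -1]])

```text
time: 16.08
tcp_pos: [0.4799, 0.175, 0.1104]
orientation: [180.0, 0.2, -3.1]
contact_force: [1.1, 1.0, -1.6]
width: 0.0387
grip_force: 51.6
```

Run:
```python
from h import *
plan((*T(-34,5),108,6),(*T(-34,5),23,6))
```

```text
t 16.07 pose [479.9 175.  110.4] [180.    0.2  -3.1] w 38.7
turn -0.159 shift [ 5.81 41.5   0.24]
turn -0.0 shift [0.  0.  8.5]
```

Emit:
carry_out(motion=[[[0, 0, 0], -0.159, -1], [[0.8, 5.9, 0], 0, -1], [[0.8, 5.9, 0], 0, -1], [[0.8, 5.9, 0], 0, -1], [[0.8, 5.9, 0], 0, -1]])

```text
time: 16.7
tcp_pos: [0.5379, -0.0581, 0.111]
orientation: [-180.0, -0.0, 6.0]
contact_force: [1.2, 0.4, -2.1]
width: 0.0388
grip_force: 51.7
```

Emit:
carry_out(motion=[[[0.8, 5.9, 0], 0, -1], [[0.8, 5.9, 0], 0, -1], [[0.8, 5.9, 0], 0, -1], [[0, 0, 0], 0, -1]])

```text
time: 17.2
tcp_pos: [0.5792, -0.2347, 0.1106]
orientation: [179.9, -0.0, 5.7]
contact_force: [-1.0, 0.5, -2.5]
width: 0.0386
grip_force: 51.9
```

Run:
```python
from h import *
plan((*T(-34,5),25,6))
```

```text
t 17.2 pose [ 579.2 -234.7  110.6] [179.9  -0.    5.7] w 38.6
turn -0.006 shift [ 0.21 -0.29  8.56]
```

Emit:
carry_out(motion=[[[0.2, -0.3, 3], 0, -1], [[0, 0, 3], 0, -1], [[0, 0, 1.6], 0, -1], [[0, 0, 0.9], 0, -1], [[0, 0, 0], 0, -1]])

```text
time: 17.82
tcp_pos: [0.582, -0.2265, 0.0257]
orientation: [-180.0, -0.0, 6.0]
contact_force: [0.7, -0.8, -2.0]
width: 0.0392
grip_force: 52.3
```

Emit:
carry_out(motion=[[[0, 0, 0], 0, 0.2], [[0, 0, 0], 0, 0.2], [[0, 0, -4], 0, 0.2], [[0, 0, -5], 0, 0.3], [[-0.6, -6, 0], 0, 0.3]])

```text
time: 18.45
tcp_pos: [0.5707, -0.1707, 0.1184]
orientation: [179.8, -0.3, 5.7]
contact_force: [1.9, 1.3, -0.9]
width: 0.0553
grip_force: 0.0
```

Run:
```python
from h import *
plan((*D(-20,-72),115,-3.1),(*D(-20,-72),28,-3.1))
```

```text
t 18.45 pose [ 570.7 -170.7  118.4] [179.8  -0.3   5.7] w 55.3
turn 0.153 shift [ -4.88 -26.83   0.34]
turn -0.0 shift [ 0.  -0.   8.7]
```

Emit:
carry_out(motion=[[[0, 0, 0], 0.153, 0.3], [[-1, -5.5, 0], 0, 0.3], [[-1, -5.5, 0], 0, 0.3], [[-1, -5.5, 0], 0, 0.3], [[-1, -5.5, 0], 0, 0.3]])

```text
time: 19.08
tcp_pos: [0.54, 0.056, 0.1156]
orientation: [-180.0, -0.0, -2.8]
contact_force: [0.6, 0.0, 0.1]
width: 0.0553
grip_force: 0.0
```

Emit:
carry_out(motion=[[[-0.9, -4.3, 0], 0, 0.3], [[0, 0, 3], 0, 0.3], [[0, 0, 0], 0, 0.3]])

```text
time: 19.45
tcp_pos: [0.5326, 0.0976, 0.0844]
orientation: [180.0, 0.1, -2.8]
contact_force: [0.2, 0.1, 0.2]
width: 0.0554
grip_force: 0.0
```

Run:
```python
from h import *
plan((*D(-20,-72),28,-3.1))
s=snap('top'); print('tray',*boxes(s,(310,148,412,222),.018,.035),sep='\n');
```

```text
t 19.45 pose [532.6  97.6  84.4] [ 1.8e+02  1.0e-01 -2.8e+00] w 55.4
turn 0.006 shift [ 0.38 -0.24  5.64]
tray
(array([ 615.5, -233.1]), 250.5, 170.8, -83.8, 26.9, 581)
(array([ 622.5, -295.1]), 97.0, 40.9, 6.0, 26.1, 495)
(array([ 610.9, -221.5]), 96.9, 41.6, 5.6, 26.3, 489)
```

Emit:
carry_out(motion=[[[0.3, -0.25, 2.5], 0.005, 0.3], [[0, 0, 3.1], 0, 0.3], [[0, 0, 0], 0, 0.3], [[0, 0, 0], 0, -1], [[0, 0, 0], 0, -1]])

```text
time: 20.12
tcp_pos: [0.5371, 0.0995, 0.0311]
orientation: [-180.0, -0.1, -3.1]
contact_force: [-1.8, -2.3, 5.2]
width: 0.0385
grip_force: 50.4
```

Emit:
carry_out(motion=[[[0, 0, 0], 0, -1], [[0, 0, 0], 0, -1]])

```text
time: 20.38
tcp_pos: [0.5371, 0.0995, 0.0311]
orientation: [-180.0, -0.1, -3.1]
contact_force: [-1.5, -2.3, 5.5]
width: 0.0385
grip_force: 50.4
```

Emit:
carry_out(motion=[[[-0.5, 0, -0.1], 0, -1], [[-2, 0, 0], 0, -1], [[-3, 0, 0], 0, -1], [[-0.5, 0, -2], 0, -1], [[0, 0, -6], 0, -1]])

```text
time: 21.0
tcp_pos: [0.4752, 0.103, 0.1105]
orientation: [180.0, 0.2, -3.1]
contact_force: [1.6, 0.8, -1.5]
width: 0.0389
grip_force: 51.2
```

Run:
```python
from h import *
plan((*T(-34,77),108,6),(*T(-34,77),23,6))
```

```text
t 21.0 pose [475.2 103.  110.5] [180.    0.2  -3.1] w 38.9
turn -0.158 shift [ 7.03 27.2   0.25]
turn -0.0 shift [0.  0.  8.5]
```

Emit:
carry_out(motion=[[[0, 0, 0], -0.159, -1], [[1.4, 5.5, 0], 0, -1], [[1.4, 5.5, 0], 0, -1], [[1.4, 5.5, 0], 0, -1], [[1.4, 5.5, 0], 0, -1]])

```text
time: 21.62
tcp_pos: [0.5557, -0.1115, 0.1111]
orientation: [-180.0, -0.0, 6.0]
contact_force: [0.6, 0.0, -1.3]
width: 0.0385
grip_force: 51.3
```

Emit:
carry_out(motion=[[[1.4, 5.2, 0], 0, -1], [[0, 0, 3], 0, -1], [[0, 0, 0], 0, -1], [[0, 0, 0], 0, -1]])

```text
time: 22.12
tcp_pos: [0.575, -0.1593, 0.0814]
orientation: [-180.0, -0.0, 6.1]
contact_force: [0.3, 0.6, -1.7]
width: 0.0384
grip_force: 51.3
```

Run:
```python
from h import *
plan((*T(-34,77),25,6))
```

```text
t 22.12 pose [ 575.  -159.3   81.4] [-180.    -0.     6.1] w 38.4
turn 0.002 shift [-0.16  0.06  5.64]
```

Emit:
carry_out(motion=[[[-0.1, 0, 3], 0, -1], [[0, 0, 1.8], 0, -1], [[0, 0, 0.8], 0, -1], [[0, 0, 0], 0, -1], [[0, 0, 0], 0, 0.1]])

```text
time: 22.75
tcp_pos: [0.5742, -0.16, 0.0248]
orientation: [-180.0, -0.0, 6.1]
contact_force: [-0.4, -0.3, -0.6]
width: 0.0471
grip_force: 0.0
```

Emit:
carry_out(motion=[[[0, 0, 0], 0, 0.1], [[0, 0, 0], 0, 0.1], [[0, 0, -4], 0, 0.1], [[0, 0, -5], 0, 0.3], [[-6, 0, 0], 0, 0.3]])

```text
time: 23.38
tcp_pos: [0.5176, -0.1664, 0.1171]
orientation: [179.9, -0.5, 6.2]
contact_force: [-1.1, -1.3, -2.4]
width: 0.0555
grip_force: 0.0
```

Emit:
carry_out(motion=[[[-6, -1, 0], 0, 0.3], [[0, 0, 0], 0, 0.3]])

```text
time: 23.62
tcp_pos: [0.4489, -0.1626, 0.1145]
orientation: [-179.9, 0.3, 5.9]
contact_force: [2.0, -1.0, 0.5]
width: 0.0554
grip_force: 0.0
```

Run:
```python
from h import *
s=snap('top','t2.png'); print('tray',*boxes(s,(310,148,412,222),.018,.035),sep='\n')
print('flats',*boxes(s,(285,210,440,290),.012,.03),sep='\n')
c,n=np.cos(np.radians(21.7)),np.sin(np.radians(21.7))
plan((451.8-28*c,-131.2-28*n,80,21.7),(451.8-28*c,-131.2-28*n,19,21.7))
```

```text
tray
(array([ 615.6, -233.2]), 250.9, 170.0, -83.9, 26.9, 433)
(array([ 622.5, -295. ]), 96.7, 40.8, 5.6, 26.0, 495)
(array([ 621.3, -220. ]), 77.9, 40.4, 6.2, 26.4, 353)
(array([ 605.1, -154.6]), 97.7, 40.4, 4.5, 26.3, 406)
flats
(array([ 505.1, -434.1]), 41.7, 15.7, 11.5, 21.1, 38)
(array([ 483.8, -101.8]), 23.4, 11.4, -20.7, 22.0, 29)
(array([343. , -32.4]), 69.3, 39.8, 57.7, 22.7, 289)
t 23.68 pose [ 452.3 -162.9  114.6] [-180.    0.    6.] w 55.5
turn -0.274 shift [-1.68 -2.96  3.46]
turn -0.0 shift [0.  0.  6.1]
```

View pics/t2.png

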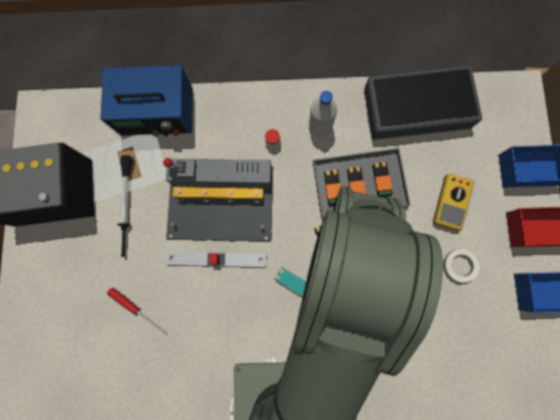

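The three charged packs lie in the tray at (333,187), (356,184) and (383,178). The dock bays are empty and the keeper lies on the bench at (217,260). Next I take flat 1.

Emit:
carry_out(motion=[[[0, 0, 0], -0.137, 0.3], [[0, 0, 0], -0.137, 0.3], [[-1.7, -3, 3.4], 0, 0.3], [[0, 0, 3], 0, 0.3], [[0, 0, 0], 0, 0.3]])

```text
time: 24.3
tcp_pos: [0.4269, -0.1409, 0.0489]
orientation: [-179.9, 0.1, 21.8]
contact_force: [0.6, -0.4, 0.8]
width: 0.0558
grip_force: 0.0
```

Run:
```python
from h import *
c,n=np.cos(np.radians(21.7)),np.sin(np.radians(21.7))
plan((451.8-28*c,-131.2-28*n,19,21.7))
s=snap('scene'); print(*boxes(s,(150,185,290,250),.01,.03,60),sep='\n')
```

```text
t 24.3 pose [ 426.9 -140.9   48.9] [-1.799e+02  1.000e-01  2.180e+01] w 55.8
turn 0.001 shift [-0.12  0.02  2.99]
(array([349.7, -30.1]), 82.6, 53.0, 52.6, 18.9, 187)
(array([ 299. , -273.9]), 105.5, 42.6, 12.4, 18.7, 212)
(array([ 452.4, -137.9]), 106.3, 45.3, 22.7, 19.1, 235)
(array([ 441.2, -241.6]), 107.8, 40.0, -4.7, 19.6, 232)
(array([ 425.3, -353.9]), 104.8, 39.0, -11.1, 19.6, 245)
(array([ 540.8, -217.6]), 253.9, 101.1, 70.3, 20.3, 275)
(array([ 585.9, -162.5]), 64.4, 42.0, 2.0, 23.0, 145)
(array([ 577. , -228.2]), 43.2, 29.5, 78.5, 23.7, 62)
```

Emit:
carry_out(motion=[[[-0.1, 0, 2.8], 0, 0.3], [[0, 0, 0], 0, 0.3], [[0, 0, 0], 0, -1], [[0, 0, 0], 0, -1], [[0, 0, 0], 0, -1]], grip_force=60)

```text
time: 24.98
tcp_pos: [0.4262, -0.1419, 0.0238]
orientation: [179.9, -0.1, 21.7]
contact_force: [-1.9, 0.8, 10.5]
width: 0.0381
grip_force: 59.9
```

Emit:
carry_out(motion=[[[0, 0, 0], 0, -1], [[0, 0, -3], 0, -1], [[0, 0, -3], 0, -1], [[0, 0, 0], 0, -1]])

```text
time: 25.48
tcp_pos: [0.4265, -0.142, 0.0847]
orientation: [179.9, -0.2, 21.7]
contact_force: [-0.4, -0.9, -3.0]
width: 0.038
grip_force: 61.9
```

Run:
```python
from h import *
plan((*D(-78,-72),80,-3.1),(*D(-78,-72),33,-3.1))
```

```text
t 25.48 pose [ 426.5 -142.    84.7] [179.9  -0.2  21.7] w 38.0
turn 0.433 shift [  3.88 -24.73   0.47]
turn -0.0 shift [ 0.  -0.   4.7]
```

Emit:
carry_out(motion=[[[0, 0, 0], 0.15, -1], [[0, 0, 0], 0.15, -1], [[0, 0, 0], 0.133, -1], [[0.8, -5, 0], 0, -1], [[0.8, -5, 0], 0, -1]])

```text
time: 26.1
tcp_pos: [0.4471, -0.0415, 0.0822]
orientation: [-180.0, -0.0, -3.2]
contact_force: [1.0, -0.3, -1.4]
width: 0.0384
grip_force: 61.9
```

Emit:
carry_out(motion=[[[0.8, -5, 0], 0, -1], [[0.8, -5, 0], 0, -1], [[0.8, -4.7, 0], 0, -1], [[0, 0, 0], 0, -1], [[0, 0, 0], 0, -1]])

```text
time: 26.72
tcp_pos: [0.4785, 0.1024, 0.0822]
orientation: [180.0, 0.0, -3.1]
contact_force: [0.1, 0.0, -1.2]
width: 0.038
grip_force: 61.9
```

Run:
```python
from h import *
plan((*D(-78,-72),36,-3.1))
s=snap('top'); print(*boxes(s,(225,195,330,270),.055,.1,30),sep='\n')
s=snap('scene'); print(*boxes(s,(270,180,400,260),.066,.095,30),sep='\n')
```

```text
t 26.73 pose [478.5 102.4  82.2] [180.    0.   -3.1] w 38.0
turn 0.0 shift [ 0.01 -0.06  4.62]

(array([506.8,  90.9]), 104.4, 65.7, -15.4, 77.5, 277)
(array([662.8, 222.4]), 162.3, 71.4, 85.5, 72.6, 494)
(array([651.9,  81.2]), 134.8, 66.5, 87.5, 68.6, 338)
(array([828.9, 247.8]), 77.1, 7.5, -1.3, 82.4, 73)
```

Emit:
carry_out(motion=[[[0, -0.05, 2.5], 0, -1], [[0, 0, 2.1], 0, -1], [[0, 0, 0], 0, -1]])

```text
time: 27.2
tcp_pos: [0.4784, 0.1024, 0.0355]
orientation: [180.0, 0.1, -3.2]
contact_force: [0.2, -0.9, -2.2]
width: 0.0383
grip_force: 62.0
```

Emit:
carry_out(motion=[[[1, 0, 0], 0, -1], [[1.5, 0, 0], 0, -1], [[1.5, 0, 0], 0, -1], [[1, 0, 0], 0, -1], [[0, 0, 0], 0, -1]])

```text
time: 27.82
tcp_pos: [0.5292, 0.1006, 0.0365]
orientation: [-180.0, -0.0, -3.1]
contact_force: [-0.5, 1.2, -2.1]
width: 0.0381
grip_force: 62.0
```

Run:
```python
from h import *
plan((*D(-16,-72),35,-3.1)); print(state()['contact_force'])
```

```text
t 27.82 pose [529.2 100.6  36.5] [-180.    -0.    -3.1] w 38.1
turn 0.0 shift [1.14 0.04 0.15]
[-0.46704268  1.17877563 -2.1445525 ]
```

Emit:
carry_out(motion=[[[0.5, 0, 0.2], 0, -1], [[0.5, 0, 0], 0, -1], [[0, 0, 0], 0, -1], [[0.3, 0, 0], 0, -1], [[0, 0, 0], 0, -1]])

```text
time: 28.45
tcp_pos: [0.5416, 0.0998, 0.0342]
orientation: [-180.0, 0.0, -3.1]
contact_force: [-1.5, -5.3, -2.3]
width: 0.0381
grip_force: 62.0
```

Emit:
carry_out(motion=[[[0.2, 0, 0], 0, -1], [[0, 0, 0], 0, -1]])

```text
time: 28.7
tcp_pos: [0.5418, 0.0997, 0.0339]
orientation: [180.0, 0.2, -3.1]
contact_force: [-11.4, -5.0, 0.7]
width: 0.0383
grip_force: 62.4
```

Emit:
carry_out(motion=[[[0.2, 0, 0], 0, -1], [[0, 0, 0], 0, -1], [[0, 0, 0], 0, 0.2], [[0, 0, 0], 0, 0.2], [[0, 0, -3], 0, 0.2]])

```text
time: 29.32
tcp_pos: [0.5452, 0.1, 0.0635]
orientation: [-180.0, 0.1, -3.1]
contact_force: [0.2, 0.5, 0.2]
width: 0.0511
grip_force: 0.0
```

Emit:
carry_out(motion=[[[0, 0, -5], 0, 0.3], [[-6, 0, 0], 0, 0.3], [[-1.5, 6, 0], 0, 0.3], [[-0.2, 6, 0], 0, 0.3], [[-0.2, 6, 0], 0, 0.3]])

```text
time: 29.95
tcp_pos: [0.4574, -0.0772, 0.1144]
orientation: [-180.0, -0.1, -3.0]
contact_force: [0.5, -0.2, -0.1]
width: 0.0557
grip_force: 0.0
```

Run:
```python
from h import *
s=snap('top','t3.png'); print(*boxes(s,(225,190,275,235),.024,.04,30),sep='\n')
print('home exp',D(12,-72),'rear',D(-36,-72))
print('flats',*boxes(s,(285,210,440,290),.012,.03),sep='\n')
c,n=np.cos(np.radians(-4.2)),np.sin(np.radians(-4.2))
plan((441.6-28*c,-235.7-28*n,90,-4.2),(441.6-28*c,-235.7-28*n,21,-4.2))
```

```text
(array([567.4,  93. ]), 86.7, 60.3, -67.1, 33.4, 238)
home exp [568.48876551  98.05641398] rear [520.55900533 100.652197  ]
flats
(array([ 530.9, -230.5]), 48.0, 4.6, -86.5, 26.5, 34)
(array([ 505.9, -433.2]), 43.2, 16.1, 8.6, 23.2, 42)
(array([ 441.5, -235.5]), 96.4, 40.5, -4.0, 22.4, 533)
(array([ 422.4, -348. ]), 96.8, 41.7, -13.4, 22.2, 546)
(array([ 327.2, -260.9]), 40.9, 31.2, -78.3, 22.2, 162)
t 30.0 pose [455.9 -86.2 114.6] [ 1.798e+02 -1.000e-01 -3.600e+00] w 55.6
turn 0.01 shift [-3.14 15.01  2.46]
turn -0.0 shift [ 0.  -0.   6.9]
```

Emit:
carry_out(motion=[[[-1, 5, 0], 0.01, 0.3], [[-1, 5, 0], 0, 0.3], [[-1.1, 5, 0], 0, 0.3], [[0, 0, 4], 0, 0.3], [[0, 0, 0], 0, 0.3]])

```text
time: 30.62
tcp_pos: [0.4167, -0.223, 0.0729]
orientation: [-179.9, 0.1, -3.7]
contact_force: [-0.3, 0.5, 0.7]
width: 0.0558
grip_force: 0.0
```

```bash
cat >> h.py <<'E'
def bays(s):
    P=cloud(s).reshape(-1,3); q=P[:,:2]*1000-[560.4,170.6]; a=np.radians(3.1); x=q[:,0]*np.cos(a)-q[:,1]*np.sin(a); y=q[:,0]*np.sin(a)+q[:,1]*np.cos(a); z=P[:,2]*1000
    for b in(-72,0,72):
        m=(abs(y-b)<26)&(x<17)&(x>-90)&(z>27)&(z<37)
        if m.sum()>20: print('bay',b,'rear x',np.percentile(x[m],1).round(1),'y',np.percentile(y[m],[2,98]).round(1),'z',np.median(z[m]).round(1),m.sum())
E
python3 - <<'E'
from h import *
c,n=np.cos(np.radians(-4.2)),np.sin(np.radians(-4.2))
plan((441.6-28*c,-235.7-28*n,21,-4.2))
bays(dict(np.load('top0.npz'))); bays(snap('top'))
E
```

```text
t 30.62 pose [ 416.7 -223.    72.9] [-1.799e+02  1.000e-01 -3.700e+00] w 55.8
turn 0.009 shift [-0.22  1.08  5.19]
bay -72 rear x -43.4 y [-91.9 -52.8] z 32.6 272
bay 0 rear x -70.8 y [-19.8  20.4] z 32.3 303
bay 72 rear x -51.8 y [52.4 91.5] z 32.3 281
bay -72 rear x -35.9 y [-89.  -49.8] z 32.5 273
```

Emit:
carry_out(motion=[[[-0.2, 1.1, 2], 0.009, 0.3], [[0, 0, 3], 0, 0.3], [[0, 0, 0], 0, 0.3], [[0, 0, 0], 0, -1], [[0, 0, 0], 0, -1]])

```text
time: 31.3
tcp_pos: [0.4151, -0.2342, 0.0261]
orientation: [180.0, -0.1, -4.1]
contact_force: [-1.2, 2.1, 12.1]
width: 0.0384
grip_force: 59.4
```

Emit:
carry_out(motion=[[[0, 0, 0], 0, -1], [[0, 0, 0], 0, -1], [[0, 0, -3], 0, -1], [[0, 0, -3], 0, -1], [[0, 0, 0], 0, -1]])

```text
time: 31.92
tcp_pos: [0.4155, -0.2346, 0.087]
orientation: [179.9, -0.2, -4.1]
contact_force: [0.6, 0.9, -2.5]
width: 0.0383
grip_force: 61.7
```

Run:
```python
from h import *
plan((*D(-78,0),85,-3.1),(*D(-78,0),35.5,-3.1))
```

```text
t 31.93 pose [ 415.5 -234.6   87. ] [179.9  -0.2  -4.1] w 38.3
turn -0.018 shift [  4.47 -41.25   0.2 ]
turn -0.0 shift [ 0.   -0.    4.95]
```

Emit:
carry_out(motion=[[[0.6, -5.9, 0], -0.018, -1], [[0.6, -5.9, 0], 0, -1], [[0.6, -5.9, 0], 0, -1], [[0.6, -5.9, 0], 0, -1], [[0.6, -5.9, 0], 0, -1]])

```text
time: 32.55
tcp_pos: [0.4616, 0.0606, 0.0844]
orientation: [-180.0, -0.0, -3.1]
contact_force: [0.8, -0.9, -2.1]
width: 0.0382
grip_force: 61.7
```

Emit:
carry_out(motion=[[[0.7, -5.9, 0], 0, -1], [[0.6, -5.8, 0], 0, -1], [[0, 0, 0], 0, -1], [[0, 0, 0], 0, -1], [[0, 0, 0], 0, -1]])

```text
time: 33.17
tcp_pos: [0.481, 0.1734, 0.0844]
orientation: [-180.0, 0.0, -3.2]
contact_force: [0.2, 0.4, -1.7]
width: 0.0378
grip_force: 61.7
```

Run:
```python
from h import *
plan((*D(-78,0),37,-3.1))
s=snap('scene'); print('flat3',*boxes(s,(150,185,290,250),.01,.03,60),sep='\n')
```

```text
t 33.17 pose [481.  173.4  84.4] [-180.     0.    -3.2] w 37.8
turn -0.002 shift [ 0.15 -0.15  4.74]
flat3
(array([346.7, -35.6]), 99.6, 49.1, 56.8, 18.8, 224)
(array([ 299.3, -273.5]), 105.5, 41.7, 12.6, 18.9, 216)
(array([ 424.5, -353.7]), 103.5, 40.3, -10.4, 19.0, 247)
(array([ 534.2, -237.7]), 230.3, 29.8, -89.2, 20.4, 230)
(array([ 588. , -162.8]), 64.6, 41.3, 4.3, 23.2, 143)
(array([ 578.4, -230.2]), 39.6, 33.4, -86.3, 24.6, 62)
```

Emit:
carry_out(motion=[[[0, -0.1, 2.5], 0, -1], [[0, 0, 2.2], 0, -1], [[0, 0, 0], 0, -1]])

```text
time: 33.6
tcp_pos: [0.4808, 0.1745, 0.0365]
orientation: [180.0, 0.1, -3.2]
contact_force: [0.1, -0.6, -1.5]
width: 0.0379
grip_force: 65.0
```

Emit:
carry_out(motion=[[[1, 0, 0], 0, -1], [[1.5, 0, 0], 0, -1], [[1.5, 0, 0], 0, -1], [[1, 0, 0.1], 0, -1], [[0, 0, 0], 0, -1]])

```text
time: 34.22
tcp_pos: [0.5318, 0.1721, 0.0364]
orientation: [-180.0, -0.1, -3.2]
contact_force: [2.4, -4.7, -2.1]
width: 0.0378
grip_force: 65.0
```

Emit:
carry_out(motion=[[[0.5, 0, 0.1], 0, -1], [[0.4, 0, 0], 0, -1], [[0, 0, 0], 0, -1], [[0.2, 0, 0], 0, -1], [[0, 0, 0], 0, -1]])

```text
time: 34.85
tcp_pos: [0.541, 0.1716, 0.0351]
orientation: [180.0, 0.1, -3.2]
contact_force: [-3.3, -5.8, -2.5]
width: 0.0381
grip_force: 65.0
```

Emit:
carry_out(motion=[[[0.2, 0, 0], 0, -1], [[0.1, 0, 0], 0, -1], [[0, 0, 0], 0, -1]])

```text
time: 35.22
tcp_pos: [0.5439, 0.1714, 0.0351]
orientation: [180.0, 0.1, -3.1]
contact_force: [-3.7, -5.6, -2.0]
width: 0.0382
grip_force: 65.0
```

Emit:
carry_out(motion=[[[0.2, 0, 0], 0, -1], [[0, 0, 0], 0, -1]])

```text
time: 35.48
tcp_pos: [0.5458, 0.1712, 0.0351]
orientation: [180.0, 0.1, -3.1]
contact_force: [-4.3, -5.4, -0.9]
width: 0.0385
grip_force: 65.1
```

Emit:
carry_out(motion=[[[0.2, 0, 0], 0, -1], [[0, 0, 0], 0, -1]])

```text
time: 35.72
tcp_pos: [0.5459, 0.1712, 0.035]
orientation: [179.9, 0.4, -3.1]
contact_force: [-16.0, -5.7, 7.8]
width: 0.038
grip_force: 66.0
```

Emit:
carry_out(motion=[[[0.2, 0, 0], 0, -1], [[0, 0, 0], 0, -1]])

```text
time: 35.98
tcp_pos: [0.546, 0.1712, 0.0349]
orientation: [179.9, 0.6, -3.1]
contact_force: [-29.7, -7.6, 18.5]
width: 0.0381
grip_force: 67.2
```

Run:
```python
from h import *
bays(snap('top')); plan()
```

```text
bay -72 rear x -35.8 y [-89.  -49.9] z 32.5 259
bay 0 rear x -35.0 y [-18.4  19.3] z 32.9 54
t 36.02 pose [546.1 171.2  34.9] [179.9   0.6  -3.1] w 38.0
```

Home (30 N at the stop). I release it and take flat 3.

Emit:
carry_out(motion=[[[-0.2, 0, 0], 0, -1], [[0, 0, 0], 0, 0.2], [[0, 0, 0], 0, 0.2], [[0, 0, -3], 0, 0.2], [[0, 0, -5], 0, 0.3]])

```text
time: 36.65
tcp_pos: [0.5484, 0.1718, 0.1154]
orientation: [180.0, 0.1, -3.1]
contact_force: [-0.2, 0.7, 0.7]
width: 0.0554
grip_force: 0.0
```

Emit:
carry_out(motion=[[[-6, 0, 0], 0, 0.3], [[-1, 6, 0], 0, 0.3], [[-1, 6, 0], 0, 0.3], [[-1, 6, 0], 0, 0.3], [[-1, 6, 0], 0, 0.3]])

```text
time: 37.28
tcp_pos: [0.4358, -0.064, 0.1154]
orientation: [-180.0, -0.1, -3.1]
contact_force: [0.7, 0.1, 0.8]
width: 0.0553
grip_force: 0.0
```

Emit:
carry_out(motion=[[[-1, 6, 0], 0, 0.3], [[0, 6, 0], 0, 0.3], [[0, 6, 0], 0, 0.3], [[0, 0, 0], 0, 0.3], [[0, 0, 0], 0, 0.3]])

```text
time: 37.9
tcp_pos: [0.4163, -0.2412, 0.1152]
orientation: [-180.0, -0.0, -3.1]
contact_force: [-0.5, 0.2, 0.8]
width: 0.0559
grip_force: 0.0
```

Run:
```python
from h import *
s=snap('top'); bays(s); t=snap('scene')
print('flats',*boxes(s,(285,210,440,290),.012,.03),sep='\n')
print('scene',*boxes(t,(150,185,290,250),.01,.03,60),sep='\n')
a=np.radians(-12.6);c,n=np.cos(a),np.sin(a)
plan((422.2-28*c,-347.9-28*n,80,-12.6),(422.2-28*c,-347.9-28*n,21,-12.6))
```

```text
bay -72 rear x -35.8 y [-89.1 -49.8] z 32.5 265
bay 0 rear x -34.9 y [-17.8  21.2] z 32.7 266
flats
(array([ 523.8, -153.7]), 77.9, 18.9, 83.8, 26.5, 61)
(array([339.9, -37.2]), 80.8, 39.7, 57.4, 22.5, 330)
scene
(array([347.4, -36.4]), 96.0, 51.2, 57.7, 18.9, 226)
(array([ 297.3, -273.5]), 102.9, 43.5, 13.1, 18.2, 130)
(array([ 424.8, -353.9]), 103.7, 40.7, -12.2, 19.2, 243)
(array([ 539.4, -216.7]), 253.2, 102.1, 70.1, 19.8, 278)
(array([ 587.1, -162.8]), 61.6, 40.8, 4.2, 24.2, 139)
(array([ 574.5, -227.6]), 43.7, 28.2, 77.6, 23.4, 63)
t 38.0 pose [ 416.6 -240.5  115.2] [-180.   -0.   -3.] w 55.0
turn 0.167 shift [ 0.09 10.36  3.52]
turn -0.0 shift [ 0.  -0.   5.9]
```

Emit:
carry_out(motion=[[[0, 0, 0], 0.167, 0.3], [[0, 5, 0], 0, 0.3], [[0.1, 5.3, 0], 0, 0.3], [[0, 0, 4], 0, 0.3], [[0, 0, 0], 0, 0.3]])

```text
time: 38.62
tcp_pos: [0.3941, -0.3407, 0.0736]
orientation: [-179.9, 0.2, -12.6]
contact_force: [-0.2, -0.4, 0.6]
width: 0.0556
grip_force: 0.0
```

Run:
```python
from h import *
a=np.radians(-12.6);c,n=np.cos(a),np.sin(a)
plan((422.2-28*c,-347.9-28*n,21,-12.6))
```

```text
t 38.62 pose [ 394.1 -340.7   73.6] [-179.9    0.2  -12.6] w 55.6
turn -0.0 shift [0.1  0.09 5.26]
```

Emit:
carry_out(motion=[[[0.1, 0.1, 2], 0, 0.3], [[0, 0, 3.1], 0, 0.3], [[0, 0, 0], 0, 0.3], [[0, 0, 0], 0, -1], [[0, 0, 0], 0, -1]])

```text
time: 39.25
tcp_pos: [0.3959, -0.3433, 0.026]
orientation: [180.0, -0.1, -12.7]
contact_force: [-1.0, 1.7, 8.2]
width: 0.0382
grip_force: 60.1
```

Emit:
carry_out(motion=[[[0, 0, 0], 0, -1], [[0, 0, 0], 0, -1], [[0, 0, -4], 0, -1], [[0, 0, -4], 0, -1], [[0, 0, 0], 0, -1]])

```text
time: 39.88
tcp_pos: [0.3963, -0.3441, 0.1077]
orientation: [179.9, -0.3, -12.7]
contact_force: [0.6, -0.2, -3.3]
width: 0.0378
grip_force: 61.8
```

Run:
```python
from h import *
plan((*D(-78,72),100,-3.1),(*D(-78,72),36,-3.1))
```

```text
t 39.88 pose [ 396.3 -344.1  107.7] [179.9  -0.3 -12.7] w 37.8
turn -0.167 shift [  5.8  -59.48   0.77]
turn -0.0 shift [ 0.  -0.   6.4]
```

Emit:
carry_out(motion=[[[0, 0, 0], -0.167, -1], [[0.6, -5.9, 0], 0, -1], [[0.6, -5.9, 0], 0, -1], [[0.6, -5.9, 0], 0, -1], [[0.6, -5.9, 0], 0, -1]])

```text
time: 40.5
tcp_pos: [0.4321, -0.1071, 0.1044]
orientation: [-180.0, -0.0, -3.1]
contact_force: [1.6, -0.0, -3.3]
width: 0.0383
grip_force: 61.8
```

Emit:
carry_out(motion=[[[0.6, -5.9, 0], 0, -1], [[0.6, -5.9, 0], 0, -1], [[0.6, -5.9, 0], 0, -1], [[0.6, -5.9, 0], 0, -1], [[0.6, -5.9, 0], 0, -1]])

```text
time: 41.12
tcp_pos: [0.4779, 0.186, 0.1045]
orientation: [-180.0, 0.0, -3.1]
contact_force: [1.1, -0.7, -3.6]
width: 0.0384
grip_force: 61.9
```

Emit:
carry_out(motion=[[[0.4, -5.9, 0], 0, -1], [[0, 0, 0], 0, -1], [[0, 0, 0], 0, -1]])

```text
time: 41.5
tcp_pos: [0.485, 0.2421, 0.1043]
orientation: [180.0, 0.0, -3.1]
contact_force: [0.5, -0.6, -2.5]
width: 0.0381
grip_force: 61.9
```

Run:
```python
from h import *
plan((*D(-78,72),37,-3.1))
```

```text
t 41.5 pose [485.  242.1 104.3] [180.    0.   -3.1] w 38.1
turn -0.0 shift [ 0.12 -0.47  6.73]
```

Emit:
carry_out(motion=[[[0, -0.3, 3], 0, -1], [[0, 0, 3.7], 0, -1], [[0, 0, 0], 0, -1]])

```text
time: 41.88
tcp_pos: [0.4852, 0.2439, 0.036]
orientation: [180.0, 0.1, -3.2]
contact_force: [0.3, -0.4, -2.2]
width: 0.0382
grip_force: 69.1
```

Emit:
carry_out(motion=[[[1, 0, 0], 0, -1], [[1.5, 0, 0], 0, -1], [[1.5, 0, 0], 0, -1], [[1, 0, 0.1], 0, -1], [[0, 0, 0], 0, -1]])

```text
time: 42.5
tcp_pos: [0.5361, 0.2423, 0.0365]
orientation: [-180.0, -0.0, -3.2]
contact_force: [-0.6, 0.1, -1.9]
width: 0.0382
grip_force: 69.0
```

Emit:
carry_out(motion=[[[0.5, 0, 0.1], 0, -1], [[0.4, 0, 0], 0, -1], [[0, 0, 0], 0, -1], [[0.2, 0, 0], 0, -1], [[0, 0, 0], 0, -1]])

```text
time: 43.12
tcp_pos: [0.5464, 0.2421, 0.0353]
orientation: [-180.0, 0.0, -3.1]
contact_force: [0.2, -0.8, -2.6]
width: 0.0384
grip_force: 69.1
```

Run:
```python
from h import *
plan((*D(-16,72),36,-3.1)); bays(snap('top'))
```

```text
t 43.12 pose [546.4 242.1  35.3] [-180.     0.    -3.1] w 38.4
turn -0.001 shift [ 0.18 -0.13 -0.07]
bay -72 rear x -35.9 y [-89.1 -50. ] z 32.3 271
bay 0 rear x -35.1 y [-18.   21.4] z 32.7 264
bay 72 rear x -38.8 y [49.2 88.9] z 33.3 69
```

Emit:
carry_out(motion=[[[0.2, 0, 0.1], 0, -1], [[0.1, 0, 0], 0, -1], [[0, 0, 0], 0, -1], [[0.2, 0, 0], 0, -1], [[0, 0, 0], 0, -1]])

```text
time: 43.8
tcp_pos: [0.5491, 0.2419, 0.0338]
orientation: [180.0, 0.3, -3.1]
contact_force: [-16.5, -1.3, 2.3]
width: 0.0381
grip_force: 69.6
```

Emit:
carry_out(motion=[[[0.2, 0, 0], 0, -1], [[0, 0, 0], 0, -1]])

```text
time: 44.05
tcp_pos: [0.5492, 0.2419, 0.0337]
orientation: [179.9, 0.6, -3.1]
contact_force: [-29.6, -1.5, 11.6]
width: 0.0383
grip_force: 70.7
```

Emit:
carry_out(motion=[[[0, 0, 0], 0, 0.2], [[0, 0, 0], 0, 0.2], [[0, 0, -3], 0, 0.2], [[0, 0, -5], 0, 0.3], [[-6, 2, 0], 0, 0.3]])

```text
time: 44.68
tcp_pos: [0.4997, 0.2273, 0.1172]
orientation: [-179.7, -0.5, -3.1]
contact_force: [0.1, 0.6, -3.0]
width: 0.0554
grip_force: 0.0
```

Emit:
carry_out(motion=[[[-5.7, 2.7, 0], 0, 0.3], [[-2, 1, 0], 0, 0.3], [[0, 0, 0], 0, 0.3], [[0, 0, 0], 0, 0.3]])

```text
time: 45.18
tcp_pos: [0.4185, 0.1939, 0.1143]
orientation: [-179.9, -0.1, -3.1]
contact_force: [-0.7, 0.1, 0.6]
width: 0.0554
grip_force: 0.0
```

Run:
```python
from h import *
plan((413.4,178.6,41,-3.1)); s=snap('top'); bays(s)
cv2.imwrite('pics/t4.png',cv2.resize(s['pixels'][145:295,155:425],None,fx=2.9,fy=2.9,interpolation=cv2.INTER_CUBIC))
```

```text
t 45.17 pose [418.5 193.9 114.3] [-1.799e+02 -1.000e-01 -3.100e+00] w 55.4
turn -0.001 shift [-0.43  1.56  7.33]
bay -72 rear x -35.9 y [-89.  -50.2] z 32.5 263
bay 0 rear x -35.1 y [-17.9  21.5] z 32.7 268
bay 72 rear x -35.6 y [52.9 91.9] z 32.5 206
```

View pics/t4.png

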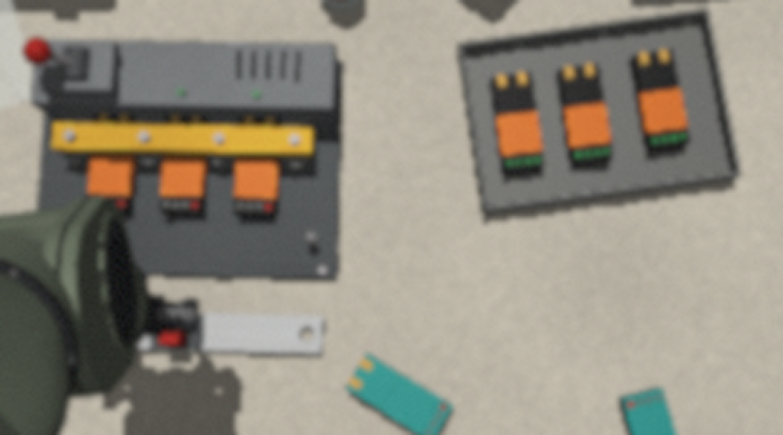

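Every bay holds a flat pack with its red light showing at (120,205), (196,207) and (270,207) in the crop. The charged packs are in the tray and the turquoise pair is untouched. I go for the keeper now.

Emit:
carry_out(motion=[[[-0.45, 1.55, 2], 0, 0.3], [[0, 0, 3], 0, 0.3], [[0, 0, 2.2], 0, 0.3], [[0, 0, 0], 0, 0.3], [[0, 0, 0], 0, 0.3]], grip_force=80)

```text
time: 45.85
tcp_pos: [0.4125, 0.1785, 0.0428]
orientation: [-179.9, -0.0, -3.1]
contact_force: [0.3, 0.1, 0.5]
width: 0.0555
grip_force: 0.0
```

Emit:
carry_out(motion=[[[0, 0, 0], 0, -1], [[0, 0, 0], 0, -1], [[0, 0, 0], 0, -1], [[0, 0, 0], 0, -1]])

```text
time: 46.35
tcp_pos: [0.4123, 0.1786, 0.0429]
orientation: [-179.9, -0.1, -3.1]
contact_force: [-0.9, 0.0, 15.5]
width: 0.0188
grip_force: 79.5
```

Emit:
carry_out(motion=[[[0, 0, -3], 0, -1], [[0, 0, -4], 0, -1], [[0, 0, 0], 0, -1], [[0, 0, 0], 0, -1]])

```text
time: 46.85
tcp_pos: [0.4119, 0.1785, 0.1118]
orientation: [-180.0, 0.0, -3.1]
contact_force: [-0.3, -0.6, -3.5]
width: 0.0185
grip_force: 79.5
```

Run:
```python
from h import *
plan((504.1,173.8,115,-3.1)); s=snap('top'); print(boxes(s,(155,190,290,290),.06,.095,30))
t=snap('scene'); print(boxes(t,(240,170,400,260),.04,.095,30))
```

```text
t 46.85 pose [411.9 178.5 111.8] [-180.     0.    -3.1] w 18.5
turn -0.0 shift [ 9.23 -0.03 -0.32]
[(array([408. , 109.5]), 137.6, 35.9, 86.7, 81.4, 536)]
[(array([413.4, 175.7]), 282.6, 49.2, 87.5, 77.1, 641), (array([634.7, 161. ]), 293.2, 116.2, 86.7, 65.1, 1956), (array([825. , 246.9]), 72.1, 8.4, 1.6, 73.7, 113), (array([741.2,  12.5]), 35.1, 16.4, 66.9, 53.4, 30)]
```

Emit:
carry_out(motion=[[[3, 0, 0], 0, -1], [[3, 0.2, 0], 0, -1], [[3.1, 0, 0], 0, -1], [[0, 0, 0], 0, -1], [[0, 0, 0], 0, -1]])

```text
time: 47.58
tcp_pos: [0.502, 0.1712, 0.1114]
orientation: [-180.0, 0.1, -3.1]
contact_force: [-0.3, 0.0, -3.2]
width: 0.0184
grip_force: 79.4
```

Run:
```python
from h import *
plan((502.7,171.5,95,-3.1)); s=snap('top'); print(boxes(s,(155,195,290,290),.072,.095,30))
print('want half-box at', )
for L in(137.6,142,): print(L,D(-58,-140+L/2))
```

```text
t 47.58 pose [502.  171.2 111.4] [-1.8e+02  1.0e-01 -3.1e+00] w 18.4
turn -0.001 shift [ 0.07 -0.03  1.64]
[(array([498.4, 109.1]), 150.9, 36.8, 86.7, 81.0, 564)]
want half-box at
137.6 [498.63446164 102.64076023]
142 [498.75343503 104.8375409 ]
```

Emit:
carry_out(motion=[[[0.05, 0, 1.2], 0, -1], [[0, 0, 1], 0, -1], [[0, 0, 0.5], 0, -1], [[0, 0, 0], 0, -1]])

```text
time: 48.12
tcp_pos: [0.5031, 0.1712, 0.0848]
orientation: [-180.0, 0.0, -3.1]
contact_force: [0.4, -0.3, -2.4]
width: 0.0188
grip_force: 79.5
```

Emit:
carry_out(motion=[[[0, 0, 0.4], 0, -1], [[0, 0, 0], 0, -1]])

```text
time: 48.38
tcp_pos: [0.5032, 0.1714, 0.0811]
orientation: [-180.0, 0.0, -3.1]
contact_force: [-0.2, 0.1, -3.2]
width: 0.0183
grip_force: 79.5
```

Emit:
carry_out(motion=[[[0, 0, 0.8], 0, -1], [[0, 0, 0.8], 0, -1], [[0, 0, 0.6], 0, -1], [[0, 0, 0], 0, -1]])

```text
time: 48.88
tcp_pos: [0.5031, 0.1712, 0.0587]
orientation: [-180.0, 0.0, -3.1]
contact_force: [0.5, 0.8, -3.1]
width: 0.0185
grip_force: 79.5
```

Emit:
carry_out(motion=[[[0, 0, 0.4], 0, -1], [[0, 0, 0.3], 0, -1], [[0, 0, 0], 0, -1]])

```text
time: 49.25
tcp_pos: [0.5033, 0.1714, 0.053]
orientation: [-179.9, -0.0, -3.1]
contact_force: [-5.1, -0.8, 17.5]
width: 0.0185
grip_force: 82.3
```

Emit:
carry_out(motion=[[[0, 0, -0.1], 0, -1], [[0, 0, 0], 0, 0.1], [[0, 0, 0], 0, 0.1], [[0, 0, -4], 0, 0.1], [[0, 0, -6], 0, -1]])

```text
time: 49.88
tcp_pos: [0.5027, 0.171, 0.1535]
orientation: [180.0, 0.1, -3.1]
contact_force: [0.8, 0.1, -0.2]
width: 0.03
grip_force: 0.0
```

Emit:
carry_out(motion=[[[0, 0, -6], 0, -1], [[0, -6, 0], 0, -1], [[0, -6, 0], 0, -1], [[0, 0, 0], 0, -1], [[0, 0, 0], 0, -1]])

```text
time: 50.5
tcp_pos: [0.5099, 0.2905, 0.2131]
orientation: [180.0, 0.0, -3.2]
contact_force: [0.5, -0.5, 1.0]
width: -0.0
grip_force: 0.0
```

Run:
```python
from h import *
plan((*D(92,168),210,-3.1),(*D(92,168),142,-3.1))
s=snap('top'); print('keeper',*boxes(s,(155,210,285,245),.017,.026,30),sep='\n'); print('want',D(-58,0)); bays(s)
t=snap('scene'); print(*boxes(t,(280,190,390,250),.014,.028,60),sep='\n')
t=t['pixels'][150:270,260:420]; cv2.imwrite('pics/s2.png',cv2.resize(t,None,fx=5,fy=5,interpolation=cv2.INTER_CUBIC))
```

```text
t 50.5 pose [509.9 290.5 213.1] [180.    0.   -3.2] w -0.0
turn -0.001 shift [14.89 -5.1   0.31]
turn -0.0 shift [ 0.  -0.   6.8]
keeper
(array([507.3, 235.5]), 156.5, 37.4, 89.8, 22.5, 518)
(array([501.8,  98.8]), 130.2, 40.9, 86.9, 22.3, 561)
want [502.48487312 173.73657115]
bay -72 rear x -36.1 y [-89.2 -50.1] z 32.4 270
bay 0 rear x -73.1 y [-17.7  21.8] z 32.9 292
bay 72 rear x -37.9 y [52.9 92.2] z 32.5 267
(array([517.8, 167.1]), 282.9, 75.2, 85.1, 19.9, 492)
(array([685.5, 164.9]), 264.8, 14.7, 87.6, 21.0, 201)
```

View pics/s2.png

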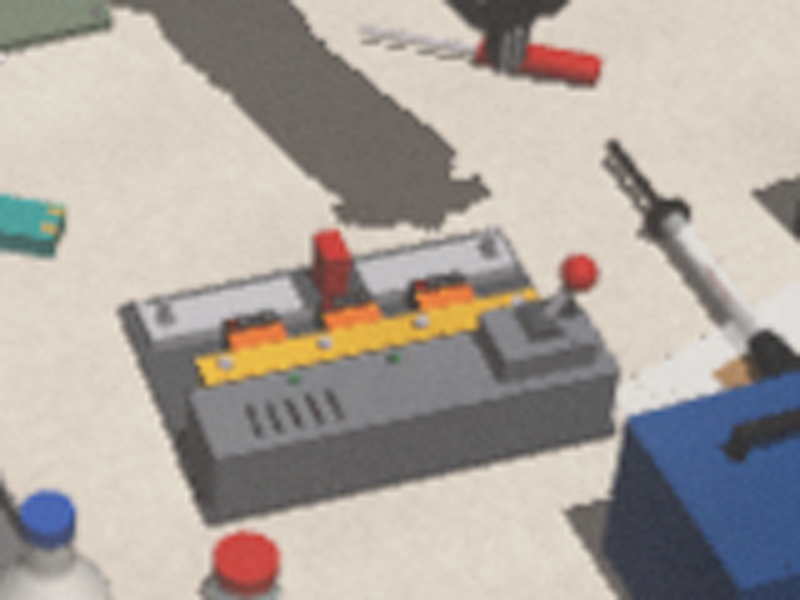

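The keeper is seated level, with the studs showing through it at (165,312) and (488,245) in the crop. I now throw the switch from its left side.

Emit:
carry_out(motion=[[[5, -2.2, 0], 0, -1], [[5, -1.5, 0], 0, -1], [[4.9, -1.4, 0], 0, -1], [[0, 0, 0], 0, -1], [[0, 0, 0], 0, -1]])

```text
time: 51.22
tcp_pos: [0.6458, 0.3301, 0.2133]
orientation: [-179.9, 0.0, -3.3]
contact_force: [-1.2, -0.1, -0.4]
width: -0.0001
grip_force: 0.0
```

Emit:
carry_out(motion=[[[0, 0, 3.5], 0, -1], [[0, 0, 3.4], 0, -1], [[0, 0, 0], 0, -1]])

```text
time: 51.6
tcp_pos: [0.6446, 0.3307, 0.1433]
orientation: [180.0, 0.2, -3.2]
contact_force: [-0.9, -1.0, 0.8]
width: 0.0
grip_force: 0.0
```

Emit:
carry_out(motion=[[[0, 2, 0], 0, -1], [[0, 2, 0], 0, -1], [[0, 2, 0], 0, -1], [[0, 0.8, 0], 0, -1], [[0, 0, 0], 0, -1]])

```text
time: 52.22
tcp_pos: [0.6424, 0.2632, 0.1463]
orientation: [-179.9, -0.1, -3.2]
contact_force: [-1.0, 0.6, 0.7]
width: 0.0001
grip_force: 0.5
```

Run:
```python
from h import *
plan((*D(92,97),142,-3.1))
```

```text
t 52.23 pose [642.4 263.2 146.3] [-1.799e+02 -1.000e-01 -3.200e+00] w 0.1
turn -0.002 shift [ 1.51 -0.01  0.43]
```

Emit:
carry_out(motion=[[[0, -1.2, 0], 0, -1], [[1.5, 0, 0.3], 0, -1], [[0, 1, 0], 0, -1], [[0, 0.4, 0], 0, -1], [[0, 0, 0], 0, -1]])

```text
time: 52.85
tcp_pos: [0.657, 0.2605, 0.1418]
orientation: [-179.9, -0.0, -3.2]
contact_force: [-0.3, 0.0, -0.0]
width: -0.0
grip_force: 0.0
```

Emit:
carry_out(motion=[[[0, 0.3, 0], 0, -1], [[0, 0, 0], 0, -1]])

```text
time: 53.1
tcp_pos: [0.6567, 0.2594, 0.1417]
orientation: [-179.7, -0.0, -3.1]
contact_force: [1.9, 8.4, -0.9]
width: 0.0
grip_force: 4.0
```

Resistance is starting, so I push up to about 20 N and then back away.

Emit:
carry_out(motion=[[[0, 0.3, 0], 0, -1], [[0, 0, 0], 0, -1]])

```text
time: 53.35
tcp_pos: [0.6566, 0.2587, 0.1418]
orientation: [-179.5, -0.1, -3.0]
contact_force: [3.9, 19.0, -3.8]
width: -0.0001
grip_force: 9.2
```

Emit:
carry_out(motion=[[[0, -1.5, 0], 0, -1], [[0, -2, -3], 0, -1], [[0, 0, -6], 0, -1], [[-5, -2, 0], 0, -1], [[-5, 0, 0], 0, -1]])

```text
time: 53.98
tcp_pos: [0.5583, 0.3162, 0.2315]
orientation: [-179.9, -0.0, -3.1]
contact_force: [0.8, 1.4, -0.5]
width: -0.0001
grip_force: 0.0
```

Emit:
carry_out(motion=[[[-5, 0, 0], 0, -1], [[-5, 0, 0], 0, -1], [[0, 0, 0], 0, -1]])

```text
time: 54.35
tcp_pos: [0.4572, 0.3215, 0.2321]
orientation: [-179.9, 0.1, -3.0]
contact_force: [0.5, 0.1, 0.2]
width: -0.0001
grip_force: 0.0
```

Run:
```python
from h import *
plan(); s=snap('top'); print('ball',boxes(s,(155,150,285,195),.12,.16,6)); bays(s)
print('tray',*boxes(s,(310,148,412,222),.018,.035),sep='\n')
o=cv2.resize(s['pixels'][145:295,155:425],None,fx=2.9,fy=2.9,interpolation=cv2.INTER_CUBIC); cv2.imwrite('pics/t5.png',o)
```

```text
t 54.35 pose [457.2 321.5 232.1] [-1.799e+02  1.000e-01 -3.000e+00] w -0.1
ball [(array([655. , 234.7]), 23.1, 22.2, 5.3, 145.3, 78)]
bay -72 rear x -35.9 y [-89.1 -50. ] z 32.3 266
bay 0 rear x -71.2 y [-17.7  21.6] z 32.6 290
bay 72 rear x -41.1 y [53.4 92.3] z 32.3 266
tray
(array([ 615.3, -233.2]), 250.7, 171.2, -83.9, 26.9, 577)
(array([ 622.7, -295.1]), 96.3, 41.2, 6.3, 26.2, 496)
(array([ 610.7, -221.3]), 96.5, 40.9, 4.6, 26.3, 486)
(array([ 605.1, -154.9]), 97.2, 41.1, 5.1, 26.3, 484)
```

View pics/t5.png

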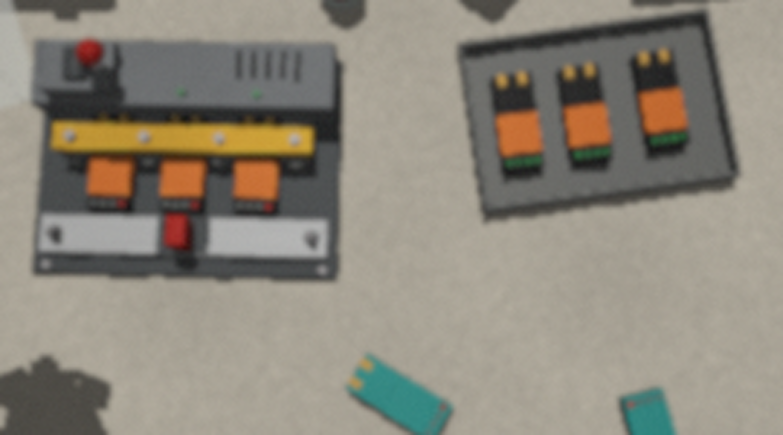

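The ball is back at its original "on" position, (89,52) in the crop. The keeper is seated, all flat packs are home and the charged packs are in the tray.

```bash
python3 -c "from h import *; print(ctrl.hand_in())"
```

```text
the job is handed in; nothing more can be done
None
```

The job is handed in after 54 s of robot time: dock switched off first, three charged packs flat in the tray, three flat packs home in the bays, keeper seated over both studs, then the switch thrown back on.

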